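# Load, clamp and start the bench bottle shaker

## Task

Some glue bottles have tipped over on the drip tray: stand every one of them upright in a free bay of the shaker's tray, without toppling the bottle that already stands there. Then turn the wing knob clockwise until the clamp bar just holds the bottles against the back plate, and give it a quarter turn more; after that set the power dial to the number of bottles now in the tray (one click per bottle, counted from 0), and last press the green start button all the way down and let go. Leave the other things on the bench where they are.

Things in the scene. Friction and masses are not known exactly. Their poses are not given: they have to be found in the camera images.
- shaker: green bench bottle shaker, fixed: 260 mm deep (its x, pointing away from the robot), 314 mm wide (its y, to the left), origin under its middle. In front a console, x = -130 to -28 mm, 110 mm high, with wing knob, power dial and green start button on top from left to right; behind it the tray.
- shaker_tray (a point): on the tray's smooth floor (56 mm above the bench), mid-row, on the line where the axis of a bottle standing against the back plate runs. x points to the back plate (32 mm away, 77 mm high), y left along the row, z up. Four bays, centred at y = -114, -38, 38 and 114 mm, 72 mm wide between dividers 72 mm high.
- bottle_1_mid (a point): yellow wood-glue bottle, 64 mm across, 204 mm tall, about 0.46 kg; point on its axis half-way up (102 mm from its foot), z axis from foot to nozzle. Straight body to 135 mm from the foot, then shoulder; round orange collar 32 mm across from 158 to 172 mm; tapering nozzle above. At the start it lies tipped over on the drip tray, nozzle pointing roughly away from the robot. May be absent.
- bottle_2_mid (a point): yellow wood-glue bottle, 64 mm across, 204 mm tall, about 0.46 kg; point on its axis half-way up (102 mm from its foot), z axis from foot to nozzle. Straight body to 135 mm from the foot, then shoulder; round orange collar 32 mm across from 158 to 172 mm; tapering nozzle above. At the start it lies tipped over on the drip tray, nozzle pointing roughly away from the robot. May be absent.
- bottle_3_mid (a point): yellow wood-glue bottle, 64 mm across, 204 mm tall, about 0.46 kg; point on its axis half-way up (102 mm from its foot), z axis from foot to nozzle. Straight body to 135 mm from the foot, then shoulder; round orange collar 32 mm across from 158 to 172 mm; tapering nozzle above. At the start it lies tipped over on the drip tray, nozzle pointing roughly away from the robot. May be absent.
- bottle_4_mid (a point): yellow wood-glue bottle, 64 mm across, 204 mm tall, about 0.46 kg; point on its axis half-way up (102 mm from its foot), z axis from foot to nozzle. Straight body to 135 mm from the foot, then shoulder; round orange collar 32 mm across from 158 to 172 mm; tapering nozzle above. If present, it already stands upright in one of the bays; it stays there and counts.
- bottle_5_mid (a point): yellow wood-glue bottle, 64 mm across, 204 mm tall, about 0.46 kg; point on its axis half-way up (102 mm from its foot), z axis from foot to nozzle. Straight body to 135 mm from the foot, then shoulder; round orange collar 32 mm across from 158 to 172 mm; tapering nozzle above. If present, it already stands upright in one of the bays; it stays there and counts.
- clamp_bar_face (a point): rubber face of the grey clamp bar, its middle; the bar is 292 mm long along the row, 44 mm high, its middle 54 mm above the tray's floor. It moves level towards the back plate as the wing knob is turned; x points to the back plate.
- clamp_knob (a joint): angle of the wing knob (rad), 0 = bar fully open, grows clockwise seen from above, to 6.2. One rad moves the clamp's carriage 6 mm towards the back plate. Stiff (about 0.15 N m), and stays where it is left.
- clamp_knob_grip (a point): middle of the black wing of the clamp knob, on its vertical axis: wing 56 mm long along this point's x, 13 mm thick along y, from 21 mm below to 11 mm above this point. A quarter turn is 1.57 rad.
- clamp_bar (a joint): how far the bar's springs are compressed (m): 0 while the bar touches nothing; once it bears on the bottles it grows by 6 mm per rad of the knob (a quarter turn gives about 9 mm), to 18 mm at most. 1.5 N per mm. Bottles that stand off the back plate are first slid back to it, with 1 to 2 N each.
- power_dial (a joint): angle of the power dial (rad): 0 = position 0 (pointer to the shaker's left), grows clockwise seen from above, one detent click every 0.524 rad (30 degrees), to position 6 at 3.14 (pointer right). It takes about 0.1 N m to leave a detent; let go within 8 degrees of one, it drops in. Starts at position 0, 1 or 2.
- power_dial_grip (a point): middle of the dial's black grip bar, on its vertical axis: bar 40 mm long along this point's x (x is the pointer), 12 mm thick along y, from 23 mm below to 11 mm above this point. Seven white dots round it, growing from position 0 to 6.
- start_button (a joint): travel of the green start button (m): 0 = up, 0.006 = fully down; springs back. 5 N presses it home.
- start_button_top (a point): centre of the top of the green start button, 26 mm across; it is pressed straight down.
- pine_offcut: bystander: block of pine, 44 x 90 x 35 mm; origin under its middle. Leave alone.
- screw_carton: bystander: small white carton of screws, 48 x 70 x 32 mm; origin under its middle. Leave alone.
- drip_tray: shallow black drip tray on the bench, 270 x 300 mm, fixed: floor 3 mm thick, rim 14 mm high and 5 mm thick; origin at the middle of its underside.

How it is judged:
By the outcome, as a careful person would: the job done as asked, in the order asked, and still so for the second after the job is handed in, with the robot touching nothing.
Of bottle_1, bottle_2, bottle_3 only 2 to 3 are there at a start; the rules pass over those that are not, and their reading is None.
Of bottle_4, bottle_5 only 1 to 1 are there at a start; the rules pass over those that are not, and their reading is None.
At some moment in a run one of bottle_1, bottle_2, bottle_3 may be knocked a few centimetres aside while the robot is not near it.
It also fails if it takes over 210 s, if anything falls off the work surface, if the arm or the gripper's body presses on something with over 40 N, if the wrist force passes 120 N, or if a joint passes its speed limit or range.

## Robot

A 7-joint arm with a two-finger parallel gripper is mounted at the origin on a cart in front of the work surface, level with it; the furniture and walls round the work are solid. World frame = base frame: x ahead of the robot, y to its left, z up, the work surface at z = 0. Lengths are in m, angles in rad, forces in N, time in s.
With the tool pointing down it reaches from about 0.4 to 0.85 m from the base axis. Payload 10.4 kg.
Tool frame: the origin (TCP) lies midway between the tips of the shut fingers; the grasp point (between the pads) lies 19 mm behind it; z points along the fingers, y is the line along which they close (so a half turn about z gives the same grasp; the last joint's range is limited). The gripper opens to 87 mm and grips with 3 to 60 N. Pads are 19 mm wide; open, the fingers measure 117 mm over their backs; the gripper's body (75 mm by 190 mm) begins 51 mm behind the grasp point.
Start: joints at [-1.207, 0.332, -0.065, 1.46, 0.022, 1.35, -0.088], TCP at [0.236, 0.579, 0.223] pointing down, gripper open.
Joint ranges: [-2.6, 2.6], [-0.5, 2.12], [-1.47, 1.34], [0.16, 2.42], [-1.27, 4.41], [0.06, 2.06], [-2.6, 2.6]. Speed limits (rad/s): [2.22, 2.22, 2.79, 2.79, 3.14, 3.14, 3.14].

## Interface

Orientations are given as a unit quaternion [x, y, z, w].
In Python, from bench import r gives the robot as it stands.
- The arm moves only by the tool apply_moves, never from a script. Its argument "steps" is a list of rows, each a list of 7 numbers: the turn, a rotation vector about the tool's x, y, z in rad, then the shift along the tool's x, y, z in mm, then the opening, from -1 (shut) to 1 (fully open). In form: [[ax, ay, az, x, y, z, claw], ...]. A call has 1 to 20 rows; each row is the pose to reach, as a shift and turn from the pose commanded when the call began, along the tool's axes at that moment; what a row does not reach only later rows make up. A row lasts 1/12 s, in which the tool goes at most 41.7 mm and 7.16 degrees, less where a joint would pass 70% of its speed; a pose out of reach is approached as far as the arm can. A call with a gripper value outside its range is refused whole. The fingers move at their own pace and stop on an object; "force" is the grip in N (left out, the last holds). Time passes only in rows, so rows that repeat a pose let the fingers close. It gives the time, the measured TCP pose, the force, the opening and the grip force at its end, in the units of the state.
- r.read_state(): the state, without advancing time (a new reading comes with each control period).
- r.camera(name): name is "scene" or "top" or "wrist"; returns a dict with "pixels" (480x640x3 uint8, red, green, blue), "z_map" (480x640 float32, m along the optical axis (not along the pixel's ray), 0 where there is no reading), "fovy" (degrees; the focal length in pixels is half the picture's height over the tangent of half this angle, whatever the lens; pixels are square), "cx", "cy" (the principal point, pixels), "position" and "orientation" of the camera in the world. Camera axes: x right, y down, z forward; pixel columns grow to the right and rows downward; lengths in m; the calibration is good to about 2 mm. A picture is of the moment at which its call begins.
- r.close_job(): hands the job in; it is judged then, once.
The state is a dict: "time": time; "joint_positions": joint angles; "joint_vel": joint speeds; "joint_torque": joint torques, N m; "ee_pos": TCP position; "eef_rot": TCP orientation; "ft_force": force on the tool from outside, world axes, zero at the start; "torque": the same for the moment, N m; "width": finger opening in m; "grip_force": force on a finger pad.
Only numpy, scipy, OpenCV 4.12 (cv2) and the standard library are available. Lean on these libraries where they do the work, as an engineer would, in place of code of your own. Each camera call takes 0.05 s, during which the arm holds its last target. There are 200 camera calls.

## Working session

There is one attempt and no reset: what is moved stays moved. The work goes in short steps, Python scripts to look and compute and a tool call to move; the robot and the scene stay as the last step left them, time stands still between calls to the robot, and variables do not carry over. Pictures are saved under pics/ and viewed, at most 14 in all, crops included, and the job is handed in when it is done.

Besides the shell and the picture viewer there is one more tool, called after "Request:" as name([rows], argument=value, ...), one row to a line, values as JSON. apply_moves: Moves the arm, as the interface text tells. Its arguments: {"type":"object","properties":{"steps":{"type":"array","items":{"type":"array","items":{"type":"number"}}},"force":{"type":"number"}},"required":["steps"]}

```bash
ls; mkdir -p pics
cat > h.py <<'E'
import numpy as np, cv2
from scipy.spatial.transform import Rotation as R
from bench import r
def shot(name,f=None):
    c=r.camera(name)
    if f: cv2.imwrite('pics/'+f,cv2.cvtColor(c['pixels'],cv2.COLOR_RGB2BGR))
    return c
def cloud(c):
    h,w=c['z_map'].shape; f=h/2/np.tan(np.radians(c['fovy'])/2)
    u,v=np.meshgrid(np.arange(w),np.arange(h)); z=c['z_map']
    p=np.stack([(u-c['cx'])/f*z,(v-c['cy'])/f*z,z],-1)
    return p@R.from_quat(c['orientation']).as_matrix().T+c['position']
E
python3 - <<'E'
from h import *
s=r.read_state(); print({k:np.round(v,3) for k,v in s.items()})
for n in ('scene','top'):
    c=shot(n,n+'1.png'); print(n,c['position'],c['orientation'],c['fovy']); np.savez(n+'1.npz',**c)
E
```

```text
pics
{'time': np.float64(0.0), 'joint_positions': array([-1.207,  0.333, -0.065,  1.461,  0.022,  1.35 , -0.089]), 'joint_vel': array([ 0.002, -0.   , -0.   , -0.001,  0.001, -0.001, -0.001]), 'joint_torque': array([ 0.0000e+00, -6.2324e+01,  2.5000e-02, -3.8992e+01, -6.1000e-02,
        3.9000e-02,  0.0000e+00]), 'ee_pos': array([0.236, 0.578, 0.222]), 'eef_rot': array([ 0.192,  0.981, -0.001, -0.   ]), 'ft_force': array([ 0.017,  1.008, -0.033]), 'torque': array([-0.046, -0.013, -0.005]), 'grip_force': np.float64(0.0), 'width': np.float64(0.087)}
scene [1.66605355 0.05975801 0.95875359] [ 0.65769443  0.60940856 -0.30539701 -0.32061177] 43.77481121706552
top [0.51983147 0.13060599 1.27023422] [-0.7023356   0.71150693 -0.00614621  0.0210908 ] 53.46426079172508
```

View pics/scene1.png

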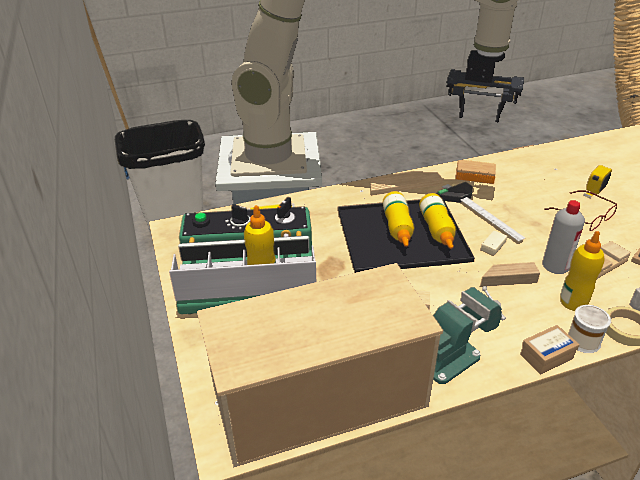

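View pics/top1.png

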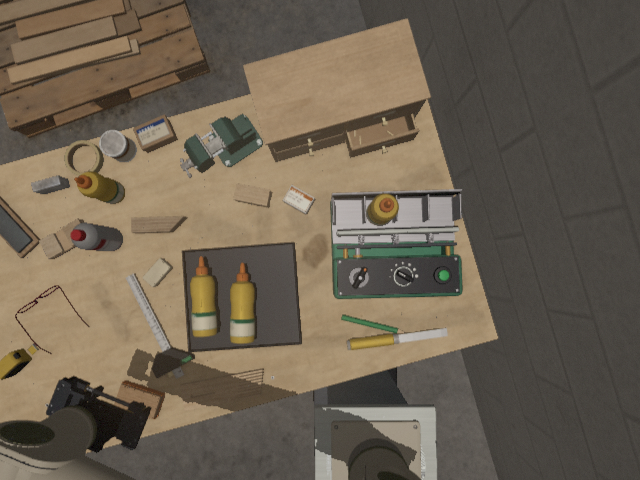

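The scene view and the top view show two tipped bottles on the drip tray, at top pixels (203,300) and (243,305). One bottle stands in the second bay from the left at (383,207). The knob is at (358,277), the dial at (403,276) and the button at (443,275).

Run:
```python
from h import *
c=dict(np.load('top1.npz')); P=cloud(c); im=c['pixels']
hsv=cv2.cvtColor(im,cv2.COLOR_RGB2HSV)
f=240/np.tan(np.radians(c['fovy'])/2); M=R.from_quat(c['orientation']).as_matrix()
def pt(u,v,z):
    d=M@np.array([(u-c['cx'])/f,(v-c['cy'])/f,1]); t=(z-c['position'][2])/d[2]; return c['position']+t*d
# bottles: points above 8mm within drip tray area
yel=((hsv[...,0]>15)&(hsv[...,0]<35)&(hsv[...,1]>120)).astype(np.uint8)
org=((hsv[...,0]<14)&(hsv[...,1]>150)).astype(np.uint8)
for nm,x0,x1 in(('L',185,222),('R',224,262)):
    sub=np.zeros(yel.shape,bool); sub[250:350,x0:x1]=1
    m=sub&(P[...,2]>.012)&(P[...,2]<.09)
    q=P[m]; v,u=np.nonzero(m)
    print(nm,m.sum(),'ext x',q[:,0].min(),q[:,0].max(),'zmax',np.percentile(q[:,2],99))
    # centreline: ridge top per row
    xs=[];ys=[]
    for row in range(v.min(),v.max()+1,4):
        k=v==row
        if k.sum()<5: continue
        kk=q[k]; print(row,np.round([kk[:,0].mean(),kk[:,1].min(),kk[:,1].max(),kk[:,2].max(), len(kk)],3))
def show(n,u0,u1,v0,v1,s):
    print(n)
    for v in range(v0,v1,s): print(v,[tuple(np.round(P[v,u]*1000).astype(int)) for u in range(u0,u1,s)])
for n,u,v in(('knob',358,277),('dial',403,276),('btn',443,275)): print(n,P[v,u],P[v-2:v+3,u-2:u+3,2].max())
m=(hsv[...,0]>45)&(hsv[...,0]<75)&(hsv[...,1]>120); m[:, :425]=0; m[:260]=0; m[290:]=0; m[:,455:]=0
v,u=np.nonzero(m);print('green btn',len(u),u.mean(),v.mean(),P[m][:,2].max(), np.median(P[m],0))
# shaker: back plate top (z~.133)
k=(abs(P[...,2]-.133)<.006); k[:, :325]=0;k[:,470:]=0;k[:185]=0;k[215:]=0
q=P[k]; v,u=np.nonzero(k); print('backplate',len(q)); 
xs=q[:,0];print(np.percentile(q,[1,50,99],axis=0), np.polyfit(q[:,1],q[:,0],1))
k=(abs(P[...,2]-.110)<.004); k[:, :325]=0;k[:,470:]=0;k[:240]=0;k[305:]=0
q=P[k].astype(np.float32); print('console',len(q)); rc=cv2.minAreaRect(q[:,:2]*1000);print(rc,q[:,2].mean())
k=(P[...,2]>.25-.06)&(P[...,2]<.27);k[:, :325]=0;k[:,470:]=0;k[:185]=0;k[230:]=0
print('standing',P[k].mean(0),k.sum(),P[185:230,360:410,2].max())
g=cv2.resize(cv2.cvtColor(im,cv2.COLOR_RGB2BGR)[180:305,325:470],None,fx=5,fy=4.6,interpolation=cv2.INTER_CUBIC);cv2.imwrite('pics/shk.png',g)
```

```text
L 1776 ext x 0.3055805589034034 0.5670641690990922 zmax 0.06949608058810558
250 [ 0.567  0.453  0.492  0.017 16.   ]
258 [0.545 0.443 0.451 0.043 5.   ]
262 [0.534 0.441 0.45  0.046 5.   ]
266 [0.524 0.437 0.454 0.047 8.   ]
270 [ 0.514  0.43   0.457  0.054 12.   ]
274 [ 0.503  0.431  0.457  0.05  12.   ]
278 [ 0.493  0.418  0.496  0.067 23.   ]
282 [ 0.483  0.413  0.473  0.066 25.   ]
286 [ 0.473  0.412  0.494  0.069 25.   ]
290 [ 0.463  0.414  0.496  0.068 26.   ]
294 [ 0.453  0.414  0.496  0.067 25.   ]
298 [ 0.442  0.414  0.494  0.068 24.   ]
302 [ 0.432  0.413  0.496  0.066 26.   ]
306 [ 0.422  0.413  0.496  0.066 25.   ]
310 [ 0.412  0.412  0.493  0.067 25.   ]
314 [ 0.402  0.409  0.493  0.071 27.   ]
318 [ 0.392  0.408  0.492  0.069 27.   ]
322 [ 0.381  0.409  0.494  0.07  27.   ]
326 [ 0.372  0.409  0.465  0.068 25.   ]
330 [ 0.361  0.409  0.491  0.071 27.   ]
334 [ 0.351  0.411  0.49   0.068 24.   ]
R 1686 ext x 0.30540896072370394 0.5467205216067963 zmax 0.07026920957841896
265 [0.525 0.335 0.345 0.045 5.   ]
269 [0.515 0.335 0.344 0.048 5.   ]
273 [ 0.505  0.328  0.35   0.
[... 690 characters left out ...]
368  0.067 22.   ]
345 [0.315 0.296 0.314 0.02  7.   ]
knob [0.49363624 0.04943241 0.1624583 ] 0.16259001347955948
dial [ 0.4944046  -0.05656747  0.14987115] 0.15518386199860434
btn [ 0.49527942 -0.15343358  0.13468944] 0.13903706643474845
green btn 83 443.421686746988 275.0120481927711 0.13903706643474845 [ 0.49524775 -0.15568664  0.13286002]
backplate 538
[[ 0.64219259 -0.20011467  0.12715763]
 [ 0.69239099 -0.04783606  0.13299259]
 [ 0.6995366   0.10634355  0.13879428]] [-0.00365788  0.6858855 ]
console 3971
((511.96807861328125, -49.16893005371094), (309.9945068359375, 138.54344177246094), 89.31985473632812) 0.11072708
standing [ 0.6506365  -0.00773436  0.21399139] 608 1.2702342205578472
```

View pics/shk.png

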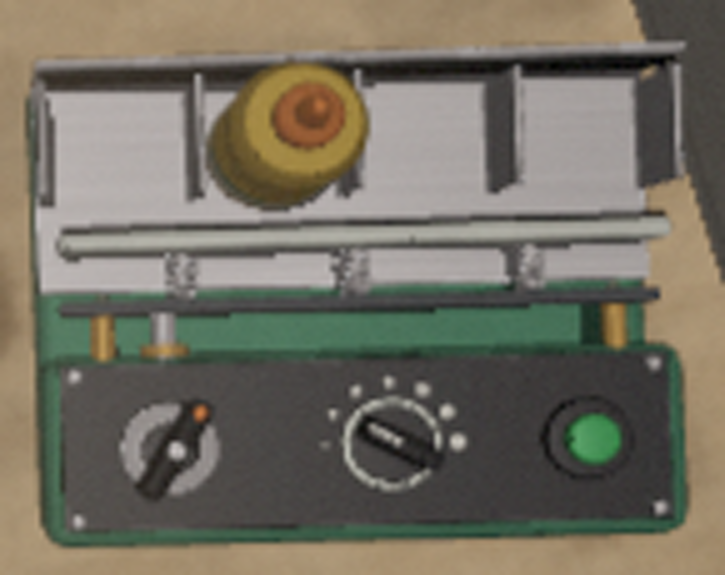

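The crop shows the dial pointer one step past the left, at position 1. The wing knob's orange end points forward-right, and the bay with y = +38 is taken. Three bottles in all means the dial goes to position 3.

```bash
cat >> h.py <<'E'
def rotm(z,y):
    z=np.array(z,float);z/=np.linalg.norm(z);y=np.array(y,float);y-=z*(y@z);y/=np.linalg.norm(y)
    return np.stack([np.cross(y,z),y,z],1)
def go(grasp,z,y,back=0):
    "print move to place the grasp point at grasp (world m), tool axes z,y, backed off by back m"
    Rt=rotm(z,y); p=np.array(grasp)+Rt[:,2]*(.019-back)
    s=r.read_state(); R0=R.from_quat(s['eef_rot'])
    rv=(R0.inv()*R.from_matrix(Rt)).as_rotvec(); d=R0.inv().apply(p-s['ee_pos'])*1000
    print('tcp target',np.round(p,3),'move',np.round(rv,3),np.round(d,1),'rows',round(max(np.linalg.norm(d)/41.7,np.degrees(np.linalg.norm(rv))/7.16),1))
def lean(deg,az=0):
    "tool z for a lying grasp, nozzle azimuth az (rad)"
    a=np.radians(deg); return [-np.sin(a)*np.cos(az),-np.sin(a)*np.sin(az),-np.cos(a)]
E
python3 - <<'E'
from h import *
c=dict(np.load('top1.npz')); P=cloud(c)
for nm,y0,y1 in(('L',.40,.49),('R',.29,.38)):
    m=(P[...,1]>y0)&(P[...,1]<y1)&(P[...,0]>.3)&(P[...,0]<.58)&(P[...,2]>.04)&(P[...,2]<.09)
    q=P[m]; print(nm,'x',q[:,0].min(),q[:,0].max())
    for a,b in((.36,.40),(.40,.44),(.44,.48),(.50,.54)):
        k=q[(q[:,0]>a)&(q[:,0]<b)]; print(a,np.round([k[:,1].min(),k[:,1].max(),(k[:,1].min()+k[:,1].max())/2,np.median(k[:,1])],4))
go([.441,.34,.035],lean(35),[0,1,0],.12)
E
```

```text
L x 0.34642153907077783 0.5500558349439538
0.36 [0.4079 0.4713 0.4396 0.4341]
0.4 [0.4093 0.471  0.4402 0.4361]
0.44 [0.4115 0.4736 0.4426 0.4381]
0.5 [0.4256 0.4592 0.4424 0.4443]
R x 0.32960495168037274 0.5305583589217193
0.36 [0.3094 0.3704 0.3399 0.3366]
0.4 [0.3108 0.37   0.3404 0.3369]
0.44 [0.3091 0.3711 0.3401 0.3365]
0.5 [0.3285 0.3514 0.3399 0.3396]
tcp target [0.499 0.34  0.118] move [ 0.117  0.603 -0.375] [-333.8 -121.5  104.3] rows 8.9
```

Request:
apply_moves([
  [0.117,0.603,-0.375,-334,-121,60,1],
  [0.117,0.603,-0.375,-334,-121,60,1],
  [0.117,0.603,-0.375,-334,-121,60,1],
  [0.117,0.603,-0.375,-334,-121,60,1],
  [0.117,0.603,-0.375,-334,-121,60,1],
  [0.117,0.603,-0.375,-334,-121,60,1],
  [0.117,0.603,-0.375,-334,-121,60,1],
  [0.117,0.603,-0.375,-334,-121,60,1],
  [0.117,0.603,-0.375,-334,-121,104,1],
  [0.117,0.603,-0.375,-334,-121,104,1],
  [0.117,0.603,-0.375,-334,-121,104,1],
  [0.117,0.603,-0.375,-334,-121,104,1],
])

```text
time: 1.1
ee_pos: [0.4983, 0.3412, 0.1178]
eef_rot: [-0.0, 0.953, 0.0, -0.302]
ft_force: [-0.0, 0.6, 1.2]
width: 0.087
grip_force: 0.0
```

Run:
```python
from h import *
s=r.read_state(); print(np.round(s['joint_positions'],3),np.round(s['ee_pos'],3),np.round(R.from_quat(s['eef_rot']).as_matrix(),3))
c=shot('top'); P=cloud(c)
for nm,y0,y1 in(('R',.27,.38),):
    m=(P[...,1]>y0)&(P[...,1]<y1)&(P[...,0]>.3)&(P[...,0]<.46)&(P[...,2]>.04)&(P[...,2]<.075)
    q=P[m]; print(nm,m.sum(),'x',q[:,0].min(),'y',q[:,1].min(),q[:,1].max())
shot('wrist','w1.png')
go([.441,.34,.035],lean(35),[0,1,0],0)
```

```text
[-0.518  0.788  0.011  1.135 -0.298  1.762  1.088] [0.498 0.341 0.118] [[-0.818 -0.    -0.576]
 [-0.     1.     0.   ]
 [ 0.576  0.001 -0.818]]
R 880 x 0.32927425066674926 y 0.30967195409999254 0.37183813165815316
tcp target [0.43  0.34  0.019] move [0.001 0.001 0.004] [ -1.9  -3.3 121.6] rows 2.9
```

View pics/w1.png

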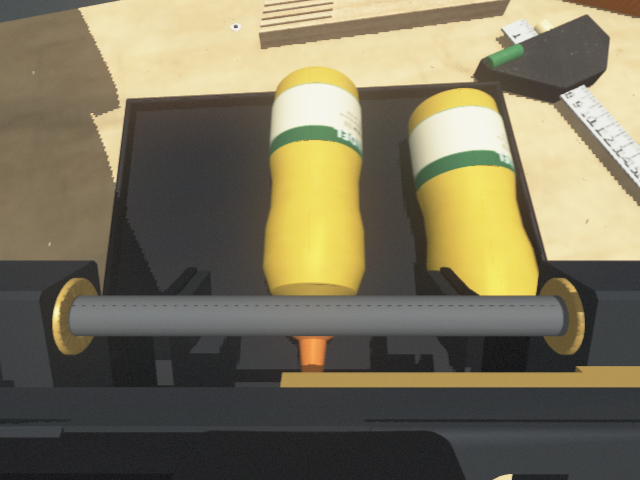

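The wrist view shows bottle R centred between the fingers, at about (315,200), and bottle L clear of the right finger. I'll go in and grip.

Request:
apply_moves([
  [0,0,0,-2,-2,40,1],
  [0,0,0,-2,-3,80,1],
  [0,0,0,-2,-3,105,1],
  [0,0,0,-2,-3,121,1],
  [0,0,0,-2,-3,121,1],
  [0,0,0,-2,-3,121,-1],
  [0,0,0,-2,-3,121,-1],
  [0,0,0,-2,-3,121,-1],
  [0,0,0,-2,-3,121,-1],
  [0,0,0,-2,-3,121,-1],
  [0,0,0,-2,-3,121,-1],
  [0,0,0,-2,-3,121,-1],
], force=30)

```text
time: 2.2
ee_pos: [0.4325, 0.3383, 0.019]
eef_rot: [-0.0, 0.954, 0.001, -0.3]
ft_force: [2.9, 1.1, 5.2]
width: 0.0617
grip_force: 29.9
```

Run:
```python
from h import *
c=35;z=[np.cos(np.radians(c)),0,-np.sin(np.radians(c))]
go([.44,.34,.20],lean(35),[0,1,0])
go([.42,.30,.33],z,[0,1,0])
```

```text
tcp target [0.429 0.34  0.184] move [0.002 0.002 0.001] [  97.5    2.1 -133.7] rows 4.0
tcp target [0.436 0.3   0.319] move [ 2.000e-03 -1.569e+00 -1.000e-03] [ 169.2  -37.6 -247.9] rows 12.6
```

Request:
apply_moves([
  [0,0,0,24,0,-33,-1],
  [0,0,0,48,0,-66,-1],
  [0,0,0,73,0,-100,-1],
  [0,0,0,97,0,-134,-1],
  [0,0,0,97,0,-134,-1],
])

```text
time: 2.62
ee_pos: [0.4314, 0.3391, 0.1914]
eef_rot: [-0.001, 0.955, 0.003, -0.296]
ft_force: [0.6, 0.7, -2.2]
width: 0.0615
grip_force: 29.9
```

Run:
```python
from h import *
for c in (35,):
    z=[np.cos(np.radians(c)),0,-np.sin(np.radians(c))]
    go([.50,.27,.34],z,[0,1,0])
shot('scene','s2.png')
```

```text
tcp target [0.516 0.27  0.329] move [ 8.000e-03 -1.561e+00 -1.000e-03] [   8.8  -68.1 -161.6] rows 12.5
```

View pics/s2.png

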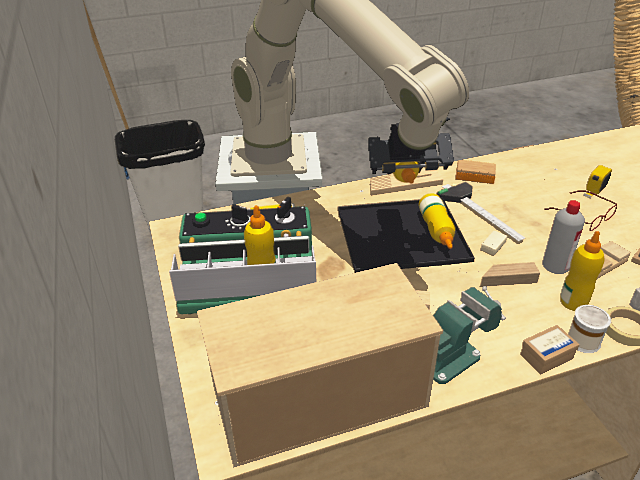

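Bottle R is off the tray and hangs in the gripper near (405,170). Next I turn it upright.

Request:
apply_moves([
  [0.002,-0.4,0,5,-20,-60,-1],
  [0.002,-0.4,0,5,-20,-60,-1],
  [0.002,-0.4,0,5,-20,-60,-1],
  [0.002,-0.4,0,5,-20,-60,-1],
  [0.008,-1.56,0,9,-68,-162,-1],
  [0.008,-1.56,0,9,-68,-162,-1],
  [0.008,-1.56,0,9,-68,-162,-1],
  [0.008,-1.56,0,9,-68,-162,-1],
  [0.008,-1.56,0,9,-68,-162,-1],
  [0.008,-1.56,0,9,-68,-162,-1],
  [0.008,-1.56,0,9,-68,-162,-1],
  [0.008,-1.56,0,9,-68,-162,-1],
  [0.008,-1.56,0,9,-68,-162,-1],
  [0.008,-1.56,0,9,-68,-162,-1],
  [0.008,-1.56,0,9,-68,-162,-1],
  [0.008,-1.56,0,9,-68,-162,-1],
  [0.008,-1.56,0,9,-68,-162,-1],
])

```text
time: 4.08
ee_pos: [0.515, 0.269, 0.3205]
eef_rot: [-0.0, 0.89, -0.004, 0.455]
ft_force: [0.4, 0.9, -4.2]
width: 0.0619
grip_force: 29.9
```

Run:
```python
from h import *
s=r.read_state(); print(np.round(s['joint_positions'],3),np.round(s['ee_pos'],3),np.round(R.from_quat(s['eef_rot']).as_matrix(),3))
shot('scene','s3.png')
c=np.radians(35);a=np.radians(-14)
go([.52,-.163,.34],[np.cos(c)*np.cos(a),np.cos(c)*np.sin(a),-np.sin(c)],[-np.sin(a),np.cos(a),0])
go([.60,-.163,.34],[np.cos(c)*np.cos(a),np.cos(c)*np.sin(a),-np.sin(c)],[-np.sin(a),np.cos(a),0])
```

```text
[-0.703 -0.232 -0.254  2.15   0.98   0.859  0.066] [0.515 0.269 0.321] [[-0.585  0.003  0.811]
 [-0.004  1.    -0.007]
 [-0.811 -0.007 -0.585]]
tcp target [ 0.535 -0.167  0.329] move [ 0.193 -0.012  0.145] [ -16.7 -435.9   14.1] rows 10.5
tcp target [ 0.615 -0.167  0.329] move [ 0.193 -0.012  0.145] [ -63.5 -435.7   79.1] rows 10.7
```

View pics/s3.png

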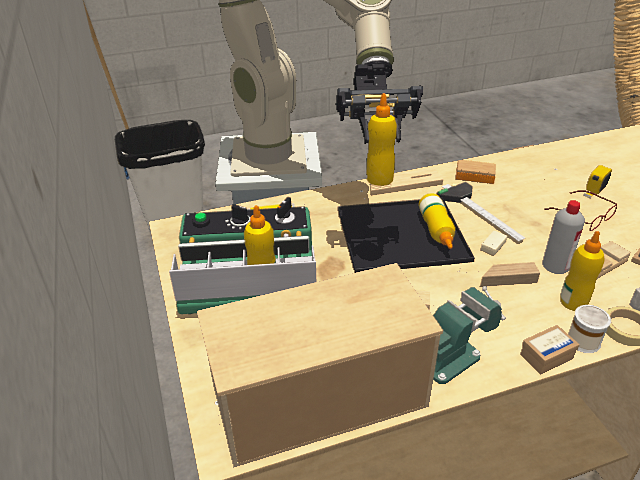

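The bottle is upright in the gripper at (382,145). Its foot is about 0.22 m up, so I carry it over the console to the right end bay.

Request:
apply_moves([
  [0.193,-0.012,0.145,-46,-436,55,-1],
  [0.193,-0.012,0.145,-46,-436,55,-1],
  [0.193,-0.012,0.145,-46,-436,55,-1],
  [0.193,-0.012,0.145,-46,-436,55,-1],
  [0.193,-0.012,0.145,-46,-436,55,-1],
  [0.193,-0.012,0.145,-46,-436,55,-1],
  [0.193,-0.012,0.145,-46,-436,55,-1],
  [0.193,-0.012,0.145,-46,-436,55,-1],
  [0.193,-0.012,0.145,-46,-436,55,-1],
  [0.193,-0.012,0.145,-46,-436,55,-1],
  [0.193,-0.012,0.145,-46,-436,55,-1],
  [0.193,-0.012,0.145,-46,-436,55,-1],
  [0.193,-0.012,0.145,-46,-436,55,-1],
])

```text
time: 5.22
ee_pos: [0.5855, -0.1695, 0.3299]
eef_rot: [0.11, 0.88, -0.056, 0.459]
ft_force: [0.4, 1.3, -3.7]
width: 0.0615
grip_force: 29.9
```

Run:
```python
from h import *
s=r.read_state(); print(np.round(s['joint_positions'],3),np.round(s['ee_pos'],3),np.round(R.from_quat(s['eef_rot']).as_matrix(),3))
c=shot('top'); P=cloud(c); np.savez('top2.npz',**c)
# bottle held: axis from horizontal slices ; collar
def sl(z0,z1,x0,x1,y0,y1):
    m=(P[...,2]>z0)&(P[...,2]<z1)&(P[...,0]>x0)&(P[...,0]<x1)&(P[...,1]>y0)&(P[...,1]<y1); return P[m]
q=sl(.205,.235,.6,.75,-.06,.05); print('standing collar',len(q),np.round([q.min(0),q.max(0),q.mean(0)],4))
q=sl(.10,.185,.6,.75,-.06,.05); print('standing body',np.round([q.min(0),q.max(0)],4))
q=sl(.0,.5,.48,.66,-.22,-.1); print('held max z',q[:,2].max(), q[q[:,2].argmax()])
q=sl(.120,.139,.60,.72,.04,.11); print('left bay plate top x',np.percentile(q[:,0],[2,50,98]))
q=sl(.120,.139,.60,.72,-.04,-.12)
# dividers : rays at z=.128 in x .63-.69 -> y clusters
m=(abs(P[...,2]-.126)<.006)&(P[...,0]>.64)&(P[...,0]<.68); q=P[m]; h,e=np.histogram(q[:,1],bins=np.arange(-.22,.14,.004)); print([(round(e[i]+.002,3),int(n)) for i,n in enumerate(h) if n>1])
# bar
m=(abs(P[...,2]-.131)<.004)&(P[...,0]>.57)&(P[...,0]<.63); q=P[m]; print('bar', [np.round([q[abs(q[:,1]-y)<.012][:,0].min(),q[abs(q[:,1]-y)<.012][:,0].max()],4) for y in (.06,.03,-.03,-.08)])
```

```text
[-0.487 -0.466  0.513  2.243  0.858  0.46   0.8  ] [ 0.585 -0.169  0.33 ] [[-0.554  0.245  0.795]
 [ 0.142  0.97  -0.199]
 [-0.82   0.003 -0.572]]
standing collar 383 [[ 0.6273 -0.0369  0.205 ]
 [ 0.6795  0.0165  0.2349]
 [ 0.6518 -0.0085  0.2156]]
standing body [[ 0.6    -0.0598  0.1001]
 [ 0.698   0.0499  0.184 ]]
held max z 0.45514413079356775 [ 0.48119375 -0.13177199  0.45514413]
left bay plate top x [0.60018609 0.66413301 0.69609923]
[(np.float64(-0.202), 7), (np.float64(-0.198), 34), (np.float64(-0.126), 6), (np.float64(-0.122), 31), (np.float64(-0.05), 2), (np.float64(-0.046), 2), (np.float64(0.014), 2), (np.float64(0.018), 14), (np.float64(0.026), 16), (np.float64(0.03), 17), (np.float64(0.102), 3), (np.float64(0.106), 21)]
bar [array([0.5978, 0.6101]), array([0.5975, 0.61  ]), array([0.5988, 0.6115]), array([0.5984, 0.6108])]
```

Run:
```python
from h import *
c=np.radians(35);a=np.radians(-14)
for z in (.335,.20,.175): go([.655,-.161,z],[np.cos(c)*np.cos(a),np.cos(c)*np.sin(a),-np.sin(c)],[-np.sin(a),np.cos(a),0])
c=dict(np.load('top1.npz')); P=cloud(c)
m=(P[...,0]>.675)&(P[...,0]<.72)&(abs(P[...,1]+.05)<.16); q=P[m]
for y in (.08,.045,-.08,-.16): 
    k=q[abs(q[:,1]-y)<.012]; t=k[k[:,2]>.128]; lo=k[k[:,2]<.12]; print(y,'top x',np.round([t[:,0].min(),t[:,0].max(),np.median(t[:,2])],4),'face(low) x max',np.round(lo[(lo[:,2]>.06),0].max() if len(lo) else 0,4), np.round(np.percentile(k[(k[:,2]>.07)&(k[:,2]<.12)][:,0],[10,50,90]),4))
```

```text
tcp target [ 0.67  -0.165  0.324] move [ 0.001  0.002 -0.002] [-41.9  23.2  69.9] rows 2.0
tcp target [ 0.67  -0.165  0.189] move [ 0.001  0.002 -0.002] [ 68.8  23.  147.1] rows 3.9
tcp target [ 0.67  -0.165  0.164] move [ 0.001  0.002 -0.002] [ 89.3  22.9 161.5] rows 4.5
0.08 top x [0.6888 0.6967 0.1358] face(low) x max 0.6919 [0.6882 0.6884 0.6891]
0.045 top x [0.6887 0.6958 0.1348] face(low) x max 0.6922 [0.6886 0.6888 0.6893]
-0.08 top x [0.6916 0.6985 0.1363] face(low) x max 0.695 [0.6906 0.6913 0.6936]
-0.16 top x [0.6927 0.7    0.1355] face(low) x max 0.6954 [0.6921 0.6925 0.695 ]
```

Request:
apply_moves([
  [0,0,0,-21,11,34,-1],
  [0,0,0,-42,22,68,-1],
  [0,0,0,-42,22,68,-1],
  [0,0,0,-14,22,88,-1],
  [0,0,0,14,22,107,-1],
  [0,0,0,42,22,126,-1],
  [0,0,0,60,22,139,-1],
  [0,0,0,68,22,145,-1],
  [0,0,0,68,22,145,-1],
  [0,0,0,68,22,145,-1],
])

```text
time: 6.1
ee_pos: [0.6767, -0.1708, 0.2292]
eef_rot: [0.11, 0.872, -0.064, 0.472]
ft_force: [-13.0, 2.7, 37.8]
width: 0.0616
grip_force: 30.0
```

Run:
```python
from h import *
s=r.read_state(); print(np.round(s['joint_positions'],3),np.round(s['ee_pos'],4),np.round(s['ft_force'],2),np.round(R.from_quat(s['eef_rot']).as_matrix(),3))
c=np.radians(35);a=np.radians(-14)
for z in (.18,.17): go([.653,-.161,z],[np.cos(c)*np.cos(a),np.cos(c)*np.sin(a),-np.sin(c)],[-np.sin(a),np.cos(a),0])
c=shot('scene'); g=cv2.cvtColor(c['pixels'],cv2.COLOR_RGB2BGR)[130:330,140:340]; cv2.imwrite('pics/s4.png',cv2.resize(g,None,fx=3,fy=3,interpolation=cv2.INTER_CUBIC))
```

```text
[-0.385 -0.022  0.512  2.212  1.912  0.125 -0.399] [ 0.6767 -0.1708  0.2292] [-12.97   2.71  37.84] [[-0.529  0.253  0.81 ]
 [ 0.132  0.967 -0.216]
 [-0.838 -0.008 -0.546]]
tcp target [ 0.668 -0.165  0.169] move [-0.014  0.034 -0.   ] [55.7  4.1 24.5] rows 1.5
tcp target [ 0.668 -0.165  0.159] move [-0.014  0.034 -0.   ] [64.1  4.2 30. ] rows 1.7
```

View pics/s4.png

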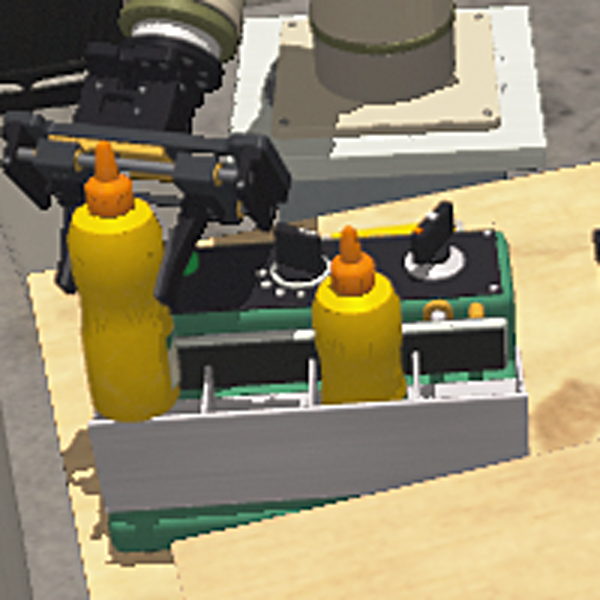

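The bottle's foot is resting on the back plate rim, near (130,415) in the crop. I'll lift it and measure where it hangs.

Request:
apply_moves([
  [0,0,0,-17,0,-11,-1],
  [0,0,0,-34,0,-22,-1],
  [0,0,0,-34,0,-22,-1],
  [0,0,0,-34,0,-22,-1],
])

```text
time: 6.48
ee_pos: [0.6728, -0.1692, 0.2609]
eef_rot: [0.11, 0.876, -0.064, 0.466]
ft_force: [0.1, -0.3, -3.8]
width: 0.062
grip_force: 30.0
```

```bash
cat >> h.py <<'E'
from scipy.optimize import least_squares
def slices(P,im,lo,hi,zs,dz=.005):
    hsv=cv2.cvtColor(im,cv2.COLOR_RGB2HSV); yel=(hsv[...,1]>110)&(hsv[...,0]>12)&(hsv[...,0]<40)
    out=[]
    for z in zs:
        m=yel&(abs(P[...,2]-z)<dz)&np.all((P[...,:2]>lo)&(P[...,:2]<hi),-1); q=P[m][:,:2]
        if len(q)<12: continue
        f=least_squares(lambda p:np.hypot(*(q-p[:2]).T)-p[2],[*(q.mean(0)-[.02,0]),.031],loss='soft_l1',f_scale=.001)
        out.append([z,*f.x,len(q)])
    return np.array(out)
E
python3 - <<'E'
from h import *
s=r.read_state(); print(np.round(s['joint_positions'],3),np.round(s['ee_pos'],4),np.round(s['ft_force'],2)); 
Rm=R.from_quat(s['eef_rot']).as_matrix(); print(np.round(Rm,3)); print('grasp',s['ee_pos']-.019*Rm[:,2])
c=shot('scene');np.savez('sc5.npz',**c); P=cloud(c)
print('held');print(np.round(slices(P,c['pixels'],[.58,-.24],[.76,-.10],np.arange(.14,.36,.015)),4))
print('standing');print(np.round(slices(P,c['pixels'],[.60,-.06],[.72,.05],np.arange(.14,.25,.015)),4))
E
```

```text
[-0.386 -0.089  0.495  2.179  1.184  0.163  0.353] [ 0.6728 -0.1692  0.2609] [ 0.14 -0.26 -3.79]
[[-0.541  0.252  0.802]
 [ 0.132  0.968 -0.214]
 [-0.83  -0.01  -0.557]]
grasp [ 0.65755472 -0.16508942  0.27146671]
held
[[ 1.700e-01  6.660e-01 -1.698e-01  3.000e-02  3.500e+01]
 [ 1.850e-01  6.659e-01 -1.701e-01  3.170e-02  1.040e+02]
 [ 2.000e-01  6.677e-01 -1.694e-01  2.940e-02  1.190e+02]
 [ 2.150e-01  6.636e-01 -1.687e-01  3.130e-02  1.190e+02]
 [ 2.300e-01  6.634e-01 -1.682e-01  3.040e-02  1.500e+02]
 [ 2.450e-01  6.618e-01 -1.682e-01  2.870e-02  1.370e+02]
 [ 2.600e-01  6.610e-01 -1.676e-01  2.820e-02  1.100e+02]
 [ 2.750e-01  6.584e-01 -1.675e-01  3.080e-02  1.090e+02]
 [ 2.900e-01  6.574e-01 -1.666e-01  3.160e-02  1.440e+02]
 [ 3.050e-01  6.342e-01 -1.702e-01  5.060e-02  1.860e+02]
 [ 3.200e-01  6.533e-01 -1.661e-01  2.430e-02  2.520e+02]
 [ 3.350e-01  6.331e-01 -1.717e-01  3.540e-02  1.830e+02]
 [ 3.500e-01  6.234e-01 -1.719e-01  3.640e-02  5.100e+01]]
standing
[[ 1.400e-01  6.529e-01 -1.220e-02  2.880e-02  8.900e+01]
 [ 1.550e-01  6.530e-01 -1.230e-02  2.890e-02  8.200e+01]
 [ 1.700e-01  6.525e-01 -1.180e-02  3.130e-02  1.080e+02]
 [ 1.850e-01  6.529e-01 -1.200e-02  3.100e-02  1.130e+02]
 [ 2.000e-01  6.527e-01 -1.180e-02  2.820e-02  1.500e+02]
 [ 2.150e-01  6.523e-01 -1.210e-02  1.650e-02  8.500e+01]
 [ 2.300e-01  6.547e-01 -1.170e-02  1.190e-02  8.600e+01]
 [ 2.450e-01  6.529e-01 -1.230e-02  6.400e-03  2.800e+01]]
```

```bash
cat >> h.py <<'E'
def go2(rw,dgrasp):
    "world rotation vector rw about the grasp point, plus world shift (m)"
    s=r.read_state(); R0=R.from_quat(s['eef_rot']); g=s['ee_pos']-R0.apply([0,0,.019])
    R1=R.from_rotvec(rw)*R0; p=g+dgrasp+R1.apply([0,0,.019])
    print('move',np.round((R0.inv()*R1).as_rotvec(),3),np.round(R0.inv().apply(p-s['ee_pos'])*1000,1))
E
python3 - <<'E'
from h import *
for dz in(0,-.05,-.09): go2([.028,.0715,0],np.array([-.0055,.0055,dz]))
E
```

```text
move [-0.006  0.076  0.007] [ 5.1  4.1 -5.6]
move [-0.006  0.076  0.007] [46.7  4.5 22.2]
move [-0.006  0.076  0.007] [79.9  4.9 44.4]
```

Request:
apply_moves([
  [-0.006,0.076,0.007,5,4,-6,-1],
  [-0.006,0.076,0.007,5,4,-6,-1],
  [-0.006,0.076,0.007,5,4,-6,-1],
  [-0.006,0.076,0.007,19,4,3,-1],
  [-0.006,0.076,0.007,33,4,13,-1],
  [-0.006,0.076,0.007,47,4,22,-1],
  [-0.006,0.076,0.007,47,4,22,-1],
  [-0.006,0.076,0.007,47,4,22,-1],
  [-0.006,0.076,0.007,47,4,22,-1],
])

```text
time: 7.28
ee_pos: [0.6661, -0.1651, 0.2102]
eef_rot: [0.114, 0.892, -0.056, 0.434]
ft_force: [0.9, 0.0, -3.2]
width: 0.0614
grip_force: 30.0
```

```bash
cat > m.py <<'E'
from h import *
import sys
s=r.read_state(); print(np.round(s['joint_positions'],3),np.round(s['ee_pos'],4),np.round(s['ft_force'],2)); 
Rm=R.from_quat(s['eef_rot']).as_matrix(); print(np.round(Rm,3)); g=s['ee_pos']-.019*Rm[:,2];print('grasp',g)
c=shot('scene'); P=cloud(c)
a=slices(P,c['pixels'],g[:2]-[.08,.07],g[:2]+[.1,.07],np.arange(.10,.34,.015)); print(np.round(a,4))
E
python3 m.py
```

```text
[-0.394 -0.017  0.521  2.192  1.042  0.124  0.459] [ 0.6661 -0.1651  0.2102] [ 0.92  0.01 -3.23]
[[-0.598  0.253  0.761]
 [ 0.155  0.968 -0.199]
 [-0.786 -0.001 -0.618]]
grasp [ 0.65166777 -0.16131129  0.22195631]
[[ 1.300e-01  6.548e-01 -1.635e-01  3.030e-02  7.500e+01]
 [ 1.450e-01  6.567e-01 -1.643e-01  2.910e-02  9.500e+01]
 [ 1.600e-01  6.550e-01 -1.641e-01  3.060e-02  9.800e+01]
 [ 1.750e-01  6.543e-01 -1.632e-01  3.090e-02  1.120e+02]
 [ 1.900e-01  6.545e-01 -1.638e-01  2.900e-02  1.260e+02]
 [ 2.050e-01  6.530e-01 -1.636e-01  2.940e-02  9.900e+01]
 [ 2.200e-01  6.505e-01 -1.634e-01  3.220e-02  7.900e+01]
 [ 2.350e-01  6.532e-01 -1.633e-01  3.110e-02  1.220e+02]
 [ 2.500e-01  6.531e-01 -1.627e-01  3.120e-02  1.350e+02]
 [ 2.650e-01  6.541e-01 -1.630e-01  2.500e-02  2.240e+02]
 [ 2.800e-01  6.308e-01 -1.584e-01  3.540e-02  1.030e+02]
 [ 2.950e-01  6.290e-01 -1.685e-01  3.240e-02  1.630e+02]
 [ 3.100e-01  6.570e-01 -1.614e-01  4.000e-03  3.000e+01]]
```

Request:
apply_moves([
  [0,0,0,12,0,9,-1],
  [0,0,0,24,0,18,-1],
  [0,0,0,34,0,27,-1],
  [0,0,0,36,0,28,-1],
  [0,0,0,36,0,28,-1],
  [0,0,0,36,0,28,-1],
])

```text
time: 7.83
ee_pos: [0.6666, -0.1652, 0.1674]
eef_rot: [0.115, 0.891, -0.056, 0.435]
ft_force: [0.4, -0.1, -3.0]
width: 0.0616
grip_force: 30.0
```

```bash
python3 m.py
python3 - <<'E'
from h import *
shot('top','t3.png')
E
```

```text
[-0.208  0.073  0.343  2.22   2.126  0.096 -0.651] [ 0.6666 -0.1652  0.1674] [ 0.38 -0.05 -3.05]
[[-0.595  0.253  0.763]
 [ 0.155  0.967 -0.2  ]
 [-0.788 -0.001 -0.615]]
grasp [ 0.65208613 -0.16141716  0.17910218]
[[ 1.300e-01  6.540e-01 -1.637e-01  3.150e-02  7.200e+01]
 [ 1.450e-01  6.544e-01 -1.637e-01  2.940e-02  1.270e+02]
 [ 1.600e-01  6.541e-01 -1.634e-01  2.900e-02  1.030e+02]
 [ 1.750e-01  6.539e-01 -1.631e-01  2.970e-02  7.200e+01]
 [ 1.900e-01  6.536e-01 -1.638e-01  3.120e-02  1.090e+02]
 [ 2.050e-01  6.524e-01 -1.638e-01  3.190e-02  1.240e+02]
 [ 2.200e-01  6.528e-01 -1.630e-01  2.780e-02  1.780e+02]
 [ 2.350e-01  6.307e-01 -1.586e-01  3.660e-02  9.600e+01]
 [ 2.500e-01  6.290e-01 -1.715e-01  3.500e-02  2.280e+02]
 [ 2.650e-01  6.532e-01 -1.624e-01  5.700e-03  3.000e+01]
 [ 2.800e-01  6.541e-01 -1.621e-01  3.400e-03  1.300e+01]]
```

Request:
apply_moves([
  [0,0,0,3,0,2,-1],
  [0,0,0,6,0,4,-1],
  [0,0,0,7,0,6,-1],
  [0,0,0,7,0,6,-1],
  [0,0,0,7,0,6,-1],
])

```text
time: 8.35
ee_pos: [0.6664, -0.1661, 0.1578]
eef_rot: [0.115, 0.892, -0.057, 0.434]
ft_force: [0.6, 0.4, -2.9]
width: 0.0617
grip_force: 30.0
```

Request:
apply_moves([
  [0,0,0,1.5,0,1,-1],
  [0,0,0,3,0,2.5,-1],
  [0,0,0,3,0,2.5,-1],
  [0,0,0,3,0,2.5,-1],
])

```text
time: 8.68
ee_pos: [0.6662, -0.166, 0.1534]
eef_rot: [0.115, 0.892, -0.057, 0.434]
ft_force: [-0.2, -0.7, -3.7]
width: 0.0619
grip_force: 30.0
```

Request:
apply_moves([
  [0,0,0,1.5,0,1,-1],
  [0,0,0,3,0,2.5,-1],
  [0,0,0,4,0,3,-1],
  [0,0,0,4,0,3,-1],
])

```text
time: 9.02
ee_pos: [0.6671, -0.1662, 0.1495]
eef_rot: [0.115, 0.891, -0.057, 0.435]
ft_force: [0.9, 1.6, 5.0]
width: 0.0619
grip_force: 30.0
```

Run:
```python
from h import *
c=shot('scene'); P=cloud(c); hsv=cv2.cvtColor(c['pixels'],cv2.COLOR_RGB2HSV); o=(hsv[...,0]<14)&(hsv[...,1]>150)&(P[...,2]>.2)&(P[...,2]<.35)&(P[...,0]>.6)&(P[...,0]<.7)
for y0,y1 in((-.2,-.12),(-.05,.03)):
    q=P[o&(P[...,1]>y0)&(P[...,1]<y1)]; print(np.round(np.percentile(q[:,2],[1,99,100]),4))
```

```text
[0.2132 0.2606 0.261 ]
[0.2115 0.2595 0.2605]
```

The bottle's foot is on the tray floor: the force turned upward, and its nozzle tip at 0.261 matches the standing bottle's. I'll release and back off.

Request:
apply_moves([
  [0,0,0,0,0,0,0.6],
  [0,0,0,0,0,0,0.8],
  [0,0,0,0,0,0,1],
  [0,0,0,0,0,0,1],
  [0,0,0,0,0,0,1],
  [0,0,0,0,0,-15,1],
  [0,0,0,0,0,-35,1],
  [0,0,0,0,0,-60,1],
  [0,0,0,0,0,-90,1],
  [0,0,0,-40,0,-130,1],
  [0,0,0,-80,0,-150,1],
  [0,0,0,-100,0,-160,1],
  [0,0,0,-100,0,-160,1],
])

```text
time: 10.15
ee_pos: [0.6196, -0.1652, 0.2388]
eef_rot: [0.121, 0.888, -0.068, 0.438]
ft_force: [0.1, 0.1, -0.1]
width: 0.0873
grip_force: 0.0
```

Run:
```python
from h import *
s=r.read_state(); print(np.round(s['joint_positions'],3),np.round(s['ee_pos'],4))
c=shot('scene'); P=cloud(c)
print(np.round(slices(P,c['pixels'],[.6,-.23],[.74,-.10],np.arange(.14,.25,.015)),4))
c=shot('top','t4.png'); P=cloud(c)
for nm,y0,y1 in(('L',.38,.52),):
    m=(P[...,1]>y0)&(P[...,1]<y1)&(P[...,0]>.3)&(P[...,0]<.58)&(P[...,2]>.04)&(P[...,2]<.09)
    q=P[m]; print(nm,m.sum(),'x',q[:,0].min(),q[:,0].max())
    for a,b in((.36,.40),(.40,.44),(.44,.48),(.50,.54)):
        k=q[(q[:,0]>a)&(q[:,0]<b)]; print(a,np.round([k[:,1].min(),k[:,1].max(),(k[:,1].min()+k[:,1].max())/2],4))
# plan via above and pre-grasp
az=.02
go([.46,.30,.33],lean(35,az),[-np.sin(az),np.cos(az),0])
go([.46,.4425,.035],lean(35,az),[-np.sin(az),np.cos(az),0],.12)
```

```text
[-0.233 -0.171  0.323  2.263  1.007  0.23   0.514] [ 0.6196 -0.1652  0.2388]
[[ 1.400e-01  6.547e-01 -1.645e-01  2.870e-02  1.000e+02]
 [ 1.550e-01  6.543e-01 -1.647e-01  2.940e-02  7.800e+01]
 [ 1.700e-01  6.537e-01 -1.645e-01  3.190e-02  1.070e+02]
 [ 1.850e-01  6.545e-01 -1.648e-01  3.150e-02  1.300e+02]
 [ 2.000e-01  6.549e-01 -1.642e-01  2.820e-02  1.650e+02]
 [ 2.150e-01  6.529e-01 -1.645e-01  1.780e-02  9.600e+01]
 [ 2.300e-01  6.570e-01 -1.641e-01  1.230e-02  1.020e+02]
 [ 2.450e-01  6.556e-01 -1.649e-01  6.200e-03  2.800e+01]]
L 1531 x 0.34607372343838316 0.5499628991641656
0.36 [0.4073 0.4691 0.4382]
0.4 [0.4094 0.4696 0.4395]
0.44 [0.4099 0.4735 0.4417]
0.5 [0.4263 0.4592 0.4428]
tcp target [0.449 0.3   0.314] move [-0.065  1.521 -0.323] [ 114.6  399.3 -280.5] rows 12.5
tcp target [0.518 0.444 0.118] move [-0.065  1.521 -0.323] [ 253.9  559.  -141.9] rows 15.1
```

View pics/t4.png

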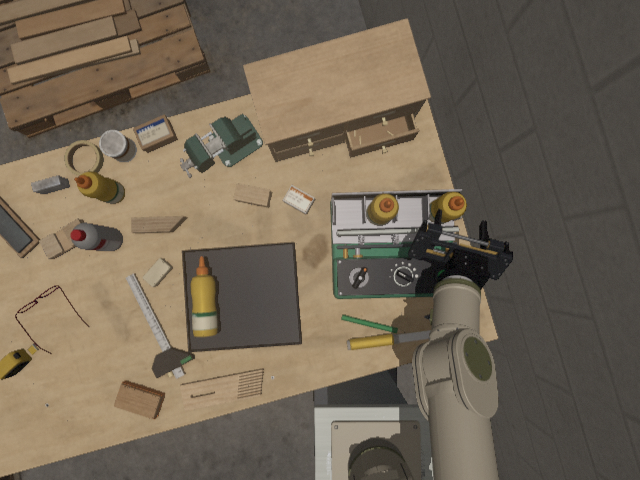

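Bottle 1 stands in the right end bay, at about (452,205), and bottle L is unmoved at (203,300). On to bottle L.

Run:
```python
from h import *
s=r.read_state();Rm=R.from_quat(s['eef_rot']).as_matrix()
print(Rm.T@[-70,0,100])
az=.03
y=[-np.sin(az),np.cos(az),0]
go([.46,.25,.36],lean(38,az),y)
go([.461,.440,.035],lean(38,az),y,.12)
```

```text
[ -39.08049407  -20.49232194 -113.81027952]
tcp target [0.448 0.25  0.345] move [-0.059  1.572 -0.338] [  82.8  350.5 -288.1] rows 12.9
tcp target [0.523 0.442 0.115] move [-0.059  1.572 -0.338] [ 253.1  558.8 -135.6] rows 15.1
```

Request:
apply_moves([
  [0,0,0,-13,-7,-38,1],
  [0,0,0,-26,-14,-76,1],
  [0,0,0,-39,-20,-114,1],
  [-0.059,1.572,-0.338,83,350,-288,1],
  [-0.059,1.572,-0.338,83,350,-288,1],
  [-0.059,1.572,-0.338,83,350,-288,1],
  [-0.059,1.572,-0.338,83,350,-288,1],
  [-0.059,1.572,-0.338,83,350,-288,1],
  [-0.059,1.572,-0.338,83,350,-288,1],
  [-0.059,1.572,-0.338,83,350,-288,1],
  [-0.059,1.572,-0.338,83,350,-288,1],
  [-0.059,1.572,-0.338,83,350,-288,1],
  [-0.059,1.572,-0.338,83,350,-288,1],
  [-0.059,1.572,-0.338,83,350,-288,1],
  [-0.059,1.572,-0.338,83,350,-288,1],
  [-0.059,1.572,-0.338,83,350,-288,1],
  [-0.059,1.572,-0.338,83,350,-288,1],
  [-0.059,1.572,-0.338,83,350,-288,1],
])

```text
time: 11.75
ee_pos: [0.4429, 0.2504, 0.3191]
eef_rot: [-0.005, 0.949, -0.019, -0.314]
ft_force: [0.0, 0.6, -1.3]
width: 0.0869
grip_force: 0.0
```

```bash
cat > l.py <<'E'
from h import *
s=r.read_state(); print(np.round(s['joint_positions'],3),np.round(s['ee_pos'],4))
c=shot('top'); P=cloud(c)
m=(P[...,1]>.36)&(P[...,1]<.55)&(P[...,0]>.3)&(P[...,0]<.58)&(P[...,2]>.04)&(P[...,2]<.075)
q=P[m]; print('L',m.sum(),'x',q[:,0].min(),q[:,0].max())
for a,b in((.36,.40),(.40,.44),(.44,.48),(.50,.54)):
    k=q[(q[:,0]>a)&(q[:,0]<b)]; print(a,len(k),np.round([k[:,1].min(),k[:,1].max(),(k[:,1].min()+k[:,1].max())/2],4) if len(k) else '')
az=.03
y=[-np.sin(az),np.cos(az),0]
go([.461,.440,.035],lean(38,az),y,.12)
go([.461,.440,.035],lean(38,az),y,0)
E
python3 l.py
```

```text
[-0.275  0.517 -0.275  1.16  -0.17   2.051  0.991] [0.4429 0.2504 0.3191]
L 1195 x 0.34666486640594835 0.5499579280586185
0.36 377 [0.4074 0.47   0.4387]
0.4 337 [0.4077 0.4691 0.4384]
0.44 178 [0.4277 0.4738 0.4508]
0.5 95 [0.437  0.4593 0.4482]
tcp target [0.523 0.442 0.115] move [-0.019  0.021 -0.023] [-188.   194.9  108.6] rows 7.0
tcp target [0.449 0.44  0.02 ] move [-0.019  0.021 -0.023] [-185.5  197.1  228.6] rows 8.5
```

Request:
apply_moves([
  [-0.019,0.021,-0.023,-188,195,60,1],
  [-0.019,0.021,-0.023,-188,195,60,1],
  [-0.019,0.021,-0.023,-188,195,60,1],
  [-0.019,0.021,-0.023,-188,195,60,1],
  [-0.019,0.021,-0.023,-188,195,60,1],
  [-0.019,0.021,-0.023,-188,195,60,1],
  [-0.019,0.021,-0.023,-188,195,80,1],
  [-0.019,0.021,-0.023,-188,195,108,1],
  [-0.019,0.021,-0.023,-188,195,108,1],
  [-0.019,0.021,-0.023,-188,195,108,1],
])

```text
time: 12.63
ee_pos: [0.5228, 0.443, 0.117]
eef_rot: [-0.015, 0.946, -0.007, -0.324]
ft_force: [0.6, -0.4, 0.7]
width: 0.087
grip_force: 0.0
```

```bash
python3 l.py
```

```text
[-0.501  1.037 -0.264  0.73  -0.172  1.923  0.886] [0.5228 0.443  0.117 ]
L 1523 x 0.34626735158364963 0.5423044835108591
0.36 380 [0.4059 0.4685 0.4372]
0.4 363 [0.4078 0.4693 0.4385]
0.44 366 [0.4122 0.4734 0.4428]
0.5 123 [0.4254 0.4593 0.4423]
tcp target [0.523 0.442 0.115] move [0.001 0.008 0.002] [-2.  -1.6  5.6] rows 0.1
tcp target [0.449 0.44  0.02 ] move [0.001 0.008 0.002] [ -1.   -1.7 125.6] rows 3.0
```

Request:
apply_moves([
  [0,0.008,0,-2,-1,40,1],
  [0,0.008,0,-1,-1,80,1],
  [0,0.008,0,-1,-1,105,1],
  [0,0.008,0,-1,-1,122,1],
  [0,0.008,0,-1,-1,122,1],
  [0,0.008,0,-1,-1,122,-1],
  [0,0.008,0,-1,-1,122,-1],
  [0,0.008,0,-1,-1,122,-1],
  [0,0.008,0,-1,-1,122,-1],
  [0,0.008,0,-1,-1,122,-1],
  [0,0.008,0,-1,-1,122,-1],
  [0,0.008,0,-1,-1,122,-1],
], force=40)

```text
time: 13.68
ee_pos: [0.4514, 0.4419, 0.0236]
eef_rot: [-0.016, 0.945, -0.002, -0.326]
ft_force: [3.9, 2.3, 5.4]
width: 0.0611
grip_force: 40.0
```

Run:
```python
from h import *
s=r.read_state();R0=R.from_quat(s['eef_rot']); print(np.round(s['joint_positions'],3),R0.inv().apply([0,0,170]), R0.as_matrix().round(3), s['ee_pos']-R0.apply([0,0,.019]))
```

```text
[-0.491  0.967 -0.29   1.073 -0.172  1.648  0.914] [ 104.80605569    1.27016718 -133.84348085] [[-0.787 -0.032 -0.616]
 [-0.029  0.999 -0.014]
 [ 0.617  0.007 -0.787]] [0.46310521 0.44214073 0.03850989]
```

Request:
apply_moves([
  [0,0,0,25,0,-32,-1],
  [0,0,0,50,0,-64,-1],
  [0,0,0,75,1,-97,-1],
  [0,0,0,105,1,-134,-1],
  [0,0,0,105,1,-134,-1],
  [0,0,0,105,1,-134,-1],
])

```text
time: 14.18
ee_pos: [0.4515, 0.4423, 0.1958]
eef_rot: [-0.017, 0.946, -0.001, -0.325]
ft_force: [0.3, 0.1, -4.8]
width: 0.0617
grip_force: 40.0
```

Run:
```python
from h import *
s=r.read_state();R0=R.from_quat(s['eef_rot']); print(np.round(s['joint_positions'],3),R0.as_matrix().round(3))
def up(a): return R.from_euler('z',a)*R.from_euler('y',-np.pi/2)*R.from_euler('z',-.03)
Rm=(up(-.2)*R0).as_matrix(); print(Rm.round(3)); go([.52,.27,.345],Rm[:,2],Rm[:,1])
```

```text
[-0.494  0.819 -0.307  0.956 -0.218  1.89   0.825] [[-0.789 -0.032 -0.614]
 [-0.031  0.999 -0.012]
 [ 0.614  0.009 -0.789]]
[[-0.603  0.189  0.775]
 [ 0.115  0.982 -0.151]
 [-0.789 -0.002 -0.614]]
tcp target [0.535 0.267 0.333] move [ 0.043 -1.564  0.244] [  24.3 -176.4 -157.4] rows 12.7
```

Request:
apply_moves([
  [0.012,-0.45,0.07,8,-50,-60,-1],
  [0.012,-0.45,0.07,8,-50,-60,-1],
  [0.012,-0.45,0.07,8,-50,-60,-1],
  [0.012,-0.45,0.07,8,-50,-60,-1],
  [0.043,-1.564,0.244,24,-176,-157,-1],
  [0.043,-1.564,0.244,24,-176,-157,-1],
  [0.043,-1.564,0.244,24,-176,-157,-1],
  [0.043,-1.564,0.244,24,-176,-157,-1],
  [0.043,-1.564,0.244,24,-176,-157,-1],
  [0.043,-1.564,0.244,24,-176,-157,-1],
  [0.043,-1.564,0.244,24,-176,-157,-1],
  [0.043,-1.564,0.244,24,-176,-157,-1],
  [0.043,-1.564,0.244,24,-176,-157,-1],
  [0.043,-1.564,0.244,24,-176,-157,-1],
  [0.043,-1.564,0.244,24,-176,-157,-1],
  [0.043,-1.564,0.244,24,-176,-157,-1],
  [0.043,-1.564,0.244,24,-176,-157,-1],
  [0.043,-1.564,0.244,24,-176,-157,-1],
])

```text
time: 15.68
ee_pos: [0.5354, 0.2667, 0.3307]
eef_rot: [0.085, 0.896, -0.044, 0.434]
ft_force: [-0.5, -1.3, -3.1]
width: 0.0611
grip_force: 40.0
```

```bash
python3 m.py
python3 - <<'E'
from h import *
s=r.read_state();R0=R.from_quat(s['eef_rot'])
# azimuth now
z=R0.apply([0,0,1]); print('az',np.degrees(np.arctan2(z[1],z[0])))
for a in(-.4,-.6,):
    Rm=(R.from_euler('z',a)*R0).as_matrix(); go([.640,.075,.345],Rm[:,2],Rm[:,1]); go([.60,.15,.345],Rm[:,2],Rm[:,1])
E
```

```text
[-0.593 -0.101 -0.37   1.991  0.939  1.041 -0.005] [0.5354 0.2667 0.3307] [-0.5  -1.3  -3.12]
[[-0.609  0.191  0.77 ]
 [ 0.114  0.982 -0.153]
 [-0.785 -0.005 -0.619]]
grasp [0.52081058 0.26962904 0.34242277]
[[2.350e-01 5.254e-01 2.657e-01 3.070e-02 9.600e+01]
 [2.500e-01 5.263e-01 2.654e-01 3.100e-02 1.090e+02]
 [2.650e-01 5.260e-01 2.658e-01 3.100e-02 1.170e+02]
 [2.800e-01 5.245e-01 2.663e-01 3.160e-02 1.050e+02]
 [2.950e-01 5.256e-01 2.662e-01 2.950e-02 1.240e+02]
 [3.100e-01 5.247e-01 2.668e-01 2.860e-02 1.030e+02]
 [3.250e-01 5.253e-01 2.672e-01 2.860e-02 9.600e+01]
 [3.400e-01 5.242e-01 2.672e-01 3.110e-02 1.170e+02]]
az -11.238611606968586
tcp target [0.652 0.067 0.333] move [0.314 0.002 0.248] [ -96.1 -174.2  119.2] rows 5.6
tcp target [0.612 0.142 0.333] move [0.314 0.002 0.248] [ -63.2 -108.2   76.9] rows 3.5
tcp target [0.65  0.064 0.333] move [0.471 0.003 0.371] [ -95.2 -176.8  118.1] rows 5.6
tcp target [0.61  0.139 0.333] move [0.471 0.003 0.371] [ -62.3 -110.8   75.8] rows 4.8
```

Request:
apply_moves([
  [0.471,0.003,0.371,-62,-111,76,-1],
  [0.471,0.003,0.371,-62,-111,76,-1],
  [0.471,0.003,0.371,-62,-111,76,-1],
  [0.471,0.003,0.371,-62,-111,76,-1],
  [0.471,0.003,0.371,-62,-111,76,-1],
  [0.471,0.003,0.371,-62,-111,76,-1],
  [0.471,0.003,0.371,-74,-133,90,-1],
  [0.471,0.003,0.371,-85,-155,104,-1],
  [0.471,0.003,0.371,-95,-177,118,-1],
  [0.471,0.003,0.371,-95,-177,118,-1],
  [0.471,0.003,0.371,-95,-177,118,-1],
])

```text
time: 16.65
ee_pos: [0.6497, 0.0631, 0.3334]
eef_rot: [0.345, 0.831, -0.17, 0.403]
ft_force: [0.1, 0.4, -3.9]
width: 0.0616
grip_force: 40.0
```

```bash
python3 m.py
```

```text
[-0.419  0.138 -0.203  1.75   0.983  1.265 -0.159] [0.6497 0.0631 0.3334] [ 0.06  0.38 -3.93]
[[-0.438  0.711  0.551]
 [ 0.436  0.704 -0.561]
 [-0.786 -0.005 -0.618]]
grasp [0.6392552  0.07370822 0.34509408]
[[ 1.300e-01  6.349e-01 -4.370e-02  6.470e-02  3.200e+01]
 [ 1.450e-01  6.526e-01 -1.110e-02  2.790e-02  2.400e+01]
 [ 1.600e-01  6.376e-01 -4.450e-02  6.530e-02  2.300e+01]
 [ 1.750e-01  6.526e-01 -1.160e-02  3.090e-02  3.100e+01]
 [ 1.900e-01  6.534e-01 -1.260e-02  3.140e-02  3.500e+01]
 [ 2.050e-01  6.563e-01 -1.080e-02  2.300e-02  6.000e+01]
 [ 2.350e-01  6.427e-01  6.690e-02  3.030e-02  8.800e+01]
 [ 2.500e-01  6.421e-01  6.650e-02  3.110e-02  9.900e+01]
 [ 2.650e-01  6.409e-01  6.760e-02  3.200e-02  9.700e+01]
 [ 2.800e-01  6.424e-01  6.710e-02  3.100e-02  9.900e+01]
 [ 2.950e-01  6.417e-01  6.790e-02  3.020e-02  1.450e+02]
 [ 3.100e-01  6.418e-01  6.830e-02  2.880e-02  1.160e+02]
 [ 3.250e-01  6.419e-01  6.890e-02  2.920e-02  1.020e+02]
 [ 3.400e-01  6.413e-01  6.950e-02  3.130e-02  9.300e+01]]
```

Run:
```python
from h import *
for dz in(0,-.06,-.12,-.155): go2([.024,0,0],np.array([.0105,-.0035,dz]))
```

```text
move [-0.011  0.017  0.013] [-5.8  5.2  7.8]
move [-0.011  0.017  0.013] [41.4  5.4 44.8]
move [-0.011  0.017  0.013] [88.5  5.7 81.9]
move [-0.011  0.017  0.013] [116.    5.9 103.6]
```

Request:
apply_moves([
  [-0.011,0.017,0.013,-6,5,8,-1],
  [-0.011,0.017,0.013,-6,5,8,-1],
  [-0.011,0.017,0.013,18,5,27,-1],
  [-0.011,0.017,0.013,41,5,45,-1],
  [-0.011,0.017,0.013,65,5,63,-1],
  [-0.011,0.017,0.013,88,6,82,-1],
  [-0.011,0.017,0.013,88,6,82,-1],
  [-0.011,0.017,0.013,88,6,82,-1],
])

```text
time: 17.37
ee_pos: [0.66, 0.0623, 0.2124]
eef_rot: [0.348, 0.833, -0.161, 0.398]
ft_force: [0.9, -0.1, -2.9]
width: 0.0615
grip_force: 40.0
```

```bash
sed -i 's/np.arange(.10,.34,.015)/np.arange(.14,.27,.015)/; s/\[.08,.07\]/[.08,.045]/' m.py; python3 m.py
```

```text
[-0.419  0.262 -0.188  1.864  1.074  1.12  -0.374] [0.66   0.0623 0.2124] [ 0.87 -0.13 -2.94]
[[-0.441  0.708  0.551]
 [ 0.452  0.706 -0.545]
 [-0.775  0.009 -0.631]]
grasp [0.64947978 0.07266394 0.22440898]
[[1.400e-01 6.529e-01 6.730e-02 3.040e-02 8.300e+01]
 [1.550e-01 6.528e-01 6.740e-02 3.070e-02 8.200e+01]
 [1.700e-01 6.519e-01 6.760e-02 3.080e-02 1.160e+02]
 [1.850e-01 6.524e-01 6.810e-02 2.890e-02 1.080e+02]
 [2.000e-01 6.510e-01 6.840e-02 2.940e-02 8.700e+01]
 [2.150e-01 6.524e-01 6.750e-02 2.990e-02 7.100e+01]
 [2.300e-01 6.502e-01 6.790e-02 3.210e-02 9.700e+01]
 [2.450e-01 6.277e-01 6.830e-02 5.150e-02 1.610e+02]
 [2.600e-01 6.521e-01 6.820e-02 2.240e-02 2.310e+02]]
```

Request:
apply_moves([
  [0,0,0,17,-1,15,-1],
  [0,0,0,29,-1,25,-1],
  [0,0,0,35,-1,30,-1],
  [0,0,0,37,-1,32,-1],
  [0,0,0,37,-1,32,-1],
  [0,0,0,37,-1,32,-1],
])

```text
time: 17.92
ee_pos: [0.6621, 0.0605, 0.166]
eef_rot: [0.35, 0.832, -0.16, 0.399]
ft_force: [-0.4, 0.0, -4.0]
width: 0.0616
grip_force: 40.0
```

Request:
apply_moves([
  [0,0,0,1.5,0,1,-1],
  [0,0,0,3,0,2.5,-1],
  [0,0,0,4,0,3,-1],
  [0,0,0,4,0,3,-1],
  [0,0,0,4,0,3,-1],
])

```text
time: 18.33
ee_pos: [0.6622, 0.0601, 0.1609]
eef_rot: [0.35, 0.832, -0.16, 0.4]
ft_force: [0.5, 0.2, 5.8]
width: 0.0617
grip_force: 40.0
```

Request:
apply_moves([
  [0,0,0,0,0,0,0.6],
  [0,0,0,0,0,0,0.8],
  [0,0,0,0,0,0,1],
  [0,0,0,0,0,0,1],
  [0,0,0,0,0,0,1],
  [0,0,0,0,0,-15,1],
  [0,0,0,0,0,-35,1],
  [0,0,0,0,0,-60,1],
  [0,0,0,0,0,-90,1],
  [0,0,0,-40,0,-130,1],
  [0,0,0,-80,0,-160,1],
  [0,0,0,-100,0,-190,1],
  [0,0,0,-100,0,-190,1],
  [0,0,0,-100,0,-190,1],
])

```text
time: 19.5
ee_pos: [0.6, 0.1207, 0.3628]
eef_rot: [0.35, 0.832, -0.157, 0.401]
ft_force: [0.5, 0.3, -0.4]
width: 0.0869
grip_force: 0.0
```

Run:
```python
from h import *
s=r.read_state(); print(np.round(s['joint_positions'],3),np.round(s['ee_pos'],4))
c=shot('scene'); P=cloud(c)
for lo,hi in (([.6,.025],[.74,.11]),([.6,-.05],[.74,.022]),([.6,-.23],[.74,-.10])): print(np.round(slices(P,c['pixels'],lo,hi,[.14,.17,.2,.215])[:,:4],4))
c=shot('top'); P=cloud(c); np.savez('top6.npz',**c); im=c['pixels']
# knob wing & dial bar: high points
for n,u0,u1,zt,ctr in(('knob',335,382,.150,None),('dial',385,425,.138,None)):
    sub=np.zeros(P.shape[:2],bool); sub[258:298,u0:u1]=1
    m=sub&(P[...,2]>zt)&(P[...,2]<.18); q=P[m]
    rc=cv2.minAreaRect((q[:,:2]*1000).astype(np.float32)); d=np.linalg.svd(q[:,:2]-q[:,:2].mean(0),full_matrices=False)[2][0]
    print(n,m.sum(),'mean',np.round(q.mean(0),4),'z99',np.percentile(q[:,2],[50,95]),'rect',rc,'pca az deg',np.degrees(np.arctan2(d[1],d[0])))
g=cv2.cvtColor(im,cv2.COLOR_RGB2BGR)[180:305,325:470]; cv2.imwrite('pics/t6.png',cv2.resize(g,None,fx=5,fy=4.6,interpolation=cv2.INTER_CUBIC))
```

```text
[-0.5    0.087 -0.26   1.735  0.933  1.388 -0.199] [0.6    0.1207 0.3628]
[[0.14   0.6543 0.0661 0.0289]
 [0.17   0.6555 0.0659 0.0305]
 [0.2    0.6547 0.0659 0.0282]
 [0.215  0.6534 0.0658 0.0174]]
[[ 0.14    0.6531 -0.012   0.0284]
 [ 0.17    0.6529 -0.0121  0.031 ]
 [ 0.2     0.6528 -0.012   0.028 ]
 [ 0.215   0.6515 -0.0125  0.0173]]
[[ 0.14    0.6548 -0.1649  0.0289]
 [ 0.17    0.655  -0.1646  0.031 ]
 [ 0.2     0.6558 -0.1642  0.0282]
 [ 0.215   0.6529 -0.1653  0.018 ]]
knob 127 mean [0.4928 0.0454 0.1563] z99 [0.15648463 0.16085236] rect ((492.8308410644531, 45.24679183959961), (12.817999839782715, 54.177085876464844), 60.64204406738281) pca az deg 150.79139442935542
dial 89 mean [ 0.4948 -0.0609  0.1509] z99 [0.15147519 0.15509075] rect ((494.7036437988281, -62.01377487182617), (39.390350341796875, 11.867156982421875), 62.51856231689453) pca az deg 61.77969764184745
```

View pics/t6.png

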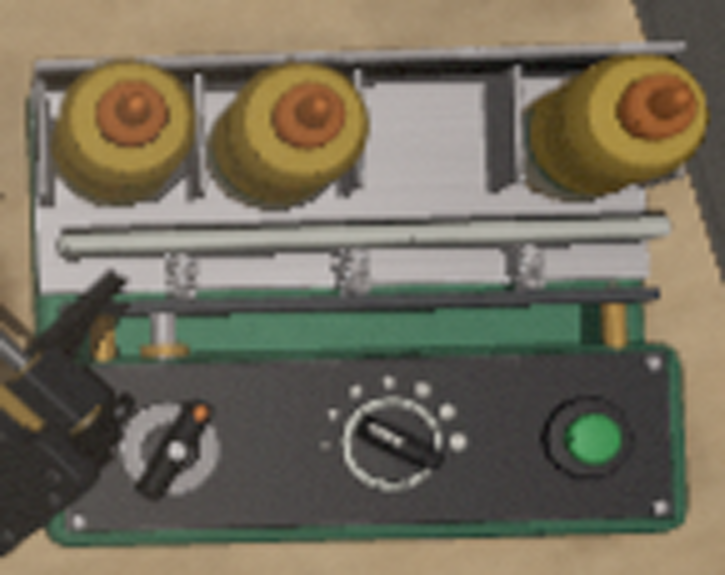

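All three bottles stand upright. The knob is at (0.493, 0.045) with its wing at azimuth -29°. The dial is at (0.495, -0.062) with its pointer at azimuth 61°, which is position 1. Next is the knob.

Run:
```python
from h import *
a=np.radians(60.8)
go([.4928,.0453,.25],[0,0,-1],[np.cos(a),np.sin(a),0])
c=dict(np.load('top6.npz')); P=cloud(c)
f=240/np.tan(np.radians(c['fovy'])/2); print('mm/px at .13',1140/f)
im=c['pixels'].astype(float).sum(-1)
for u in (345,352,372,380,405,425,440):
    print(u,[(int(im[v,u]),round(P[v,u,0]*1000),round(P[v,u,2]*1000)) for v in range(225,252,2)])
```

```text
tcp target [0.493 0.045 0.231] move [-0.111  0.884 -0.266] [ 111.1 -129.5   60.9] rows 7.4
mm/px at .13 2.3923395706801225
345 [(493, 624, 61), (547, 619, 57), (301, 608, 130), (468, 603, 134), (503, 598, 130), (239, 598, 64), (550, 593, 55), (461, 588, 61), (169, 567, 374), (142, 563, 377), (121, 559, 384), (143, 566, 106), (196, 561, 106), (204, 556, 106)]
352 [(534, 623, 59), (549, 618, 59), (234, 608, 132), (494, 603, 136), (496, 598, 134), (251, 598, 57), (548, 593, 61), (546, 588, 56), (547, 583, 52), (431, 578, 49), (253, 571, 105), (235, 565, 110), (277, 563, 48), (309, 558, 44)]
372 [(553, 623, 58), (540, 618, 60), (203, 607, 132), (525, 602, 129), (387, 597, 132), (264, 597, 57), (543, 592, 59), (551, 587, 61), (548, 582, 58), (278, 578, 40), (233, 570, 112), (184, 565, 108), (313, 562, 43), (309, 557, 48)]
380 [(243, 623, 54), (485, 617, 58), (278, 607, 133), (529, 602, 136), (331, 598, 120), (474, 597, 56), (538, 592, 56), (556, 587, 58), (556, 582, 57), (273, 577, 45), (232, 569, 109), (180, 565, 98), (303, 562, 48), (312, 557, 45)]
405 [(528, 621, 62), (361, 611, 128), (451, 606, 133), (509, 601, 132), (235, 599, 97), (527, 596, 59), (525, 591, 58), (533, 586, 57), (398, 581, 56), (232, 573, 109), (242, 569, 105), (144, 566, 47), (288, 561, 44), (293, 556, 44)]
425 [(511, 621, 61), (215, 610, 130), (506, 605, 135), (470, 601, 130), (232, 601, 55), (461, 595, 57), (520, 590, 58), (510, 585, 56), (375, 581, 43), (216, 573, 110), (215, 568, 110), (245, 565, 48), (285, 560, 47), (288, 555, 45)]
440 [(506, 620, 59), (170, 610, 130), (505, 605, 133), (374, 600, 133), (450, 600, 58), (494, 595, 56), (508, 590, 56), (504, 585, 58), (255, 580, 45), (207, 572, 109), (166, 567, 109), (282, 565, 43), (281, 560, 45), (283, 555, 44)]
```

Request:
apply_moves([
  [0,0,0,0,0,-30,0.2],
  [-0.111,0.884,-0.266,111,-129,40,-0.05],
  [-0.111,0.884,-0.266,111,-129,40,-0.05],
  [-0.111,0.884,-0.266,111,-129,40,-0.05],
  [-0.111,0.884,-0.266,111,-129,40,-0.05],
  [-0.111,0.884,-0.266,111,-129,40,-0.05],
  [-0.111,0.884,-0.266,111,-129,40,-0.05],
  [-0.111,0.884,-0.266,111,-129,40,-0.05],
  [-0.111,0.884,-0.266,111,-129,61,-0.05],
  [-0.111,0.884,-0.266,111,-129,61,-0.05],
  [-0.111,0.884,-0.266,111,-129,61,-0.05],
])

```text
time: 20.52
ee_pos: [0.4929, 0.0435, 0.2279]
eef_rot: [0.254, 0.967, -0.002, -0.003]
ft_force: [-0.3, 0.5, -0.0]
width: 0.0418
grip_force: 0.0
```

Run:
```python
from h import *
a=np.radians(60.8)
s=r.read_state(); print(np.round(s['joint_positions'],3),np.round(s['ee_pos'],4),s['width'],np.round(R.from_quat(s['eef_rot']).as_matrix(),3))
c=shot('wrist','w7.png'); P=cloud(c); np.savez('w7.npz',**c)
m=(P[...,2]>.150)&(P[...,2]<.166)&(abs(P[...,0]-.493)<.04)&(abs(P[...,1]-.045)<.04)
q=P[m]; print(m.sum(), cv2.minAreaRect((q[:,:2]*1000).astype(np.float32)) if m.sum()>5 else '', q.mean(0), q[:,2].max())
go([.4928,.0453,.153],[0,0,-1],[np.cos(a),np.sin(a),0])
```

```text
[-0.271  0.044  0.093  1.788 -0.003  1.316  0.879] [0.4929 0.0435 0.2279] 0.0418150104674361 [[-0.871  0.492 -0.006]
 [ 0.492  0.871 -0.002]
 [ 0.004 -0.005 -1.   ]]
2029 ((493.2654724121094, 44.560997009277344), (12.979206085205078, 54.48222351074219), 60.29289245605469) [0.49232929 0.04497107 0.15525401] 0.15937376137870793
tcp target [0.493 0.045 0.134] move [-0.004 -0.003 -0.002] [ 0.1  0.9 94.8] rows 2.3
```

View pics/w7.png

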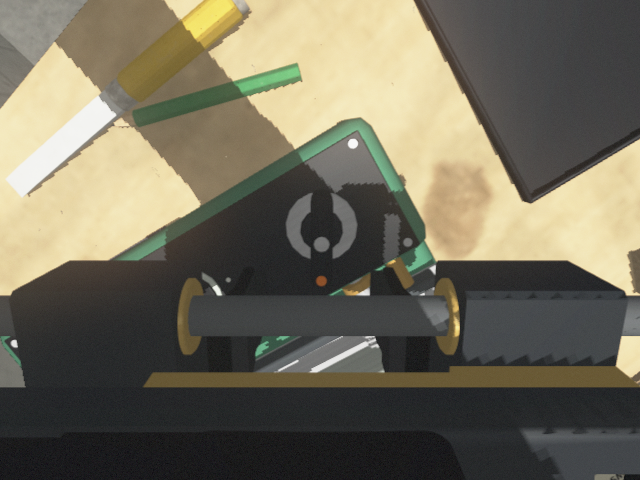

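The wing is centred between the fingers at (321,225). I'll go down, grip it and turn 2.3 rad clockwise.

Request:
apply_moves([
  [0,0,0,0,1,35,-0.05],
  [0,0,0,0,1,70,-0.05],
  [0,0,0,0,1,95,-0.05],
  [0,0,0,0,1,95,-0.05],
  [0,0,0,0,1,95,-1],
  [0,0,0,0,1,95,-1],
  [0,0,0,0,1,95,-1],
  [0,0,0,0,1,95,-1],
  [0,0,0,0,1,95,-1],
  [0,0,0,0,1,95,-1],
], force=30)

```text
time: 21.4
ee_pos: [0.4941, 0.0443, 0.1366]
eef_rot: [0.253, 0.967, -0.001, -0.0]
ft_force: [-5.3, -5.4, 6.9]
width: 0.0125
grip_force: 30.0
```

Request:
apply_moves([
  [0,0,0.12,0,0,0,-1],
  [0,0,0.24,0,0,0,-1],
  [0,0,0.36,0,0,0,-1],
  [0,0,0.48,0,0,0,-1],
  [0,0,0.6,0,0,0,-1],
  [0,0,0.72,0,0,0,-1],
  [0,0,0.84,0,0,0,-1],
  [0,0,0.96,0,0,0,-1],
  [0,0,1.08,0,0,0,-1],
  [0,0,1.2,0,0,0,-1],
  [0,0,1.2,0,0,0,-1],
  [0,0,1.2,0,0,0,-1],
])

```text
time: 22.4
ee_pos: [0.4927, 0.0436, 0.1365]
eef_rot: [0.756, 0.655, -0.003, -0.0]
ft_force: [-13.0, -8.4, 15.8]
width: 0.0129
grip_force: 30.0
```

```bash
cat > k.py <<'E'
from h import *
s=r.read_state(); Rm=R.from_quat(s['eef_rot']).as_matrix(); print(np.round(s['joint_positions'],3),np.round(s['ee_pos'],4),'F',np.round(s['ft_force'],2),'T',np.round(s['torque'],3),'w',s['width'],'y az',np.degrees(np.arctan2(Rm[1,1],Rm[0,1])), Rm[2])
c=shot('top'); P=cloud(c)
# subpixel-ish: bar top and carriage top x, averaged over columns
for n,zl,zh,x0,x1 in (('bar',.124,.140,.58,.65),('car',.100,.116,.555,.615)):
    for y0,y1 in ((.02,.085),(-.085,-.02),(-.16,-.10)):
        m=(P[...,2]>zl)&(P[...,2]<zh)&(P[...,0]>x0)&(P[...,0]<x1)&(P[...,1]>y0)&(P[...,1]<y1)
        q=P[m]; print(n,y0,m.sum(),np.round(np.percentile(q[:,0],[3,50,97])*1000,1) if m.sum() else '')
E
python3 k.py
```

```text
[-0.335  0.116  0.164  1.913 -0.018  1.119 -0.308] [0.4927 0.0436 0.1365] F [-13.01  -8.42  15.76] T [-1.79   3.084 -0.088] w 0.012902692357167133 y az -8.194184473721359 [-0.00361391 -0.00355564 -0.99998715]
bar 0.02 188 [603.4 611.9 641.2]
bar -0.085 171 [605.8 612.7 637.2]
bar -0.16 197 [607.2 614.7 646.4]
car 0.02 78 [556.  572.8 604.2]
car -0.085 142 [573.5 578.7 605.6]
car -0.16 134 [574.9 580.2 606.8]
```

Request:
apply_moves([
  [0,0,0.12,0,0,-2,-1],
  [0,0,0.24,0,0,-3,-1],
  [0,0,0.36,0,0,-3,-1],
  [0,0,0.48,0,0,-3,-1],
  [0,0,0.6,0,0,-3,-1],
  [0,0,0.72,0,0,-3,-1],
  [0,0,0.84,0,0,-3,-1],
  [0,0,0.96,0,0,-3,-1],
  [0,0,1.08,0,0,-3,-1],
  [0,0,1.2,0,0,-3,-1],
  [0,0,1.2,0,0,-3,-1],
  [0,0,1.2,0,0,-3,-1],
])

```text
time: 23.45
ee_pos: [0.4914, 0.0446, 0.1367]
eef_rot: [0.993, 0.114, -0.004, 0.001]
ft_force: [-6.0, -2.5, -8.7]
width: 0.0123
grip_force: 30.0
```

```bash
cat > k.py <<'E'
from h import *
import sys
if len(sys.argv)>1: c=dict(np.load(sys.argv[1]))
else:
    s=r.read_state(); Rm=R.from_quat(s['eef_rot']).as_matrix(); print(np.round(s['joint_positions'],3),np.round(s['ee_pos'],4),'F',np.round(s['ft_force'],2),'T',np.round(s['torque'],3),'w',s['width'],'y az',np.degrees(np.arctan2(Rm[1,1],Rm[0,1])))
    c=shot('top'); np.savez('top_k%d.npz'%(s['time']*100),**c)
P=cloud(c); sat=cv2.cvtColor(c['pixels'],cv2.COLOR_RGB2HSV)[...,1]<90
for n,zl,zh,x0,x1 in (('bar',.124,.142,.58,.65),('car',.100,.118,.555,.615)):
    for y0,y1 in ((.0,.045),(-.085,-.02),(-.16,-.10)):
        m=sat&(P[...,2]>zl)&(P[...,2]<zh)&(P[...,0]>x0)&(P[...,0]<x1)&(P[...,1]>y0)&(P[...,1]<y1)
        q=P[m]; print(n,y0,m.sum(),np.round(np.percentile(q[:,0],[3,50,97])*1000,1) if m.sum() else '')
if len(sys.argv)<2:
    c=shot('scene'); P=cloud(c)
    for lo,hi in (([.6,.025],[.74,.11]),([.6,-.05],[.74,.022]),([.6,-.23],[.74,-.10])): print(np.round(slices(P,c['pixels'],lo,hi,[.155,.17,.185])[:,:4].mean(0),4))
E
python3 k.py top6.npz; python3 k.py
```

```text
bar 0.0 127 [597.5 604.6 644.3]
bar -0.085 172 [598.6 605.6 637.1]
bar -0.16 161 [600.  607.1 643.7]
car 0.0 131 [560.2 571.8 597.1]
car -0.085 141 [566.2 571.4 598.3]
car -0.16 138 [567.6 573.  599.6]
[-0.402  0.114  0.233  1.916 -0.027  1.122 -1.501] [0.4914 0.0446 0.1367] F [-6.   -2.54 -8.68] T [-0.523  1.358 -0.071] w 0.01233864761870173 y az -76.87877170459701
bar 0.0 118 [610.3 617.8 644.6]
bar -0.085 170 [611.4 618.1 639.7]
bar -0.16 157 [612.6 619.5 643.7]
car 0.0 134 [560.5 584.4 610.8]
car -0.085 146 [580.7 586.1 612. ]
car -0.16 130 [582.1 587.4 613.2]
[0.17   0.6557 0.0659 0.03  ]
[ 0.17    0.6541 -0.0121  0.0309]
[ 0.17    0.6574 -0.1649  0.0302]
```

The bar has met the bottles and is sliding them back: it lags about 1.7 mm behind the carriage. I turn further, then measure.

Request:
apply_moves([
  [0,0,0.12,0,0,1,-1],
  [0,0,0.24,0,0,1,-1],
  [0,0,0.36,0,0,1,-1],
  [0,0,0.48,0,0,1,-1],
  [0,0,0.6,0,0,1,-1],
  [0,0,0.72,0,0,1,-1],
  [0,0,0.84,0,0,1,-1],
  [0,0,0.9,0,0,1,-1],
  [0,0,0.9,0,0,1,-1],
  [0,0,0.9,0,0,1,-1],
])

```text
time: 24.38
ee_pos: [0.4917, 0.0458, 0.1367]
eef_rot: [0.944, -0.329, -0.003, 0.002]
ft_force: [-8.4, 1.6, -0.4]
width: 0.0125
grip_force: 30.0
```

```bash
python3 k.py
```

```text
[-0.453  0.114  0.286  1.919 -0.035  1.12  -2.394] [0.4917 0.0458 0.1367] F [-8.39  1.56 -0.38] T [ 0.312  2.034 -0.101] w 0.012464983868908796 y az -128.36998683614192
bar 0.0 129 [614.2 621.4 644.1]
bar -0.085 176 [615.4 622.5 642.4]
bar -0.16 161 [616.6 623.6 644.3]
car 0.0 136 [563.2 589.6 613.9]
car -0.085 140 [585.8 590.8 614.8]
car -0.16 119 [586.9 592.1 612.9]
[0.17   0.6567 0.0661 0.0305]
[ 0.17    0.6582 -0.0123  0.0303]
[ 0.17    0.6602 -0.1646  0.0305]
```

By total turn 3.3 rad all three bottles lie along the back plate, with the spring compressed about 2.9 mm, mostly sliding force. I'll regrip a half turn back for the last stretch.

Request:
apply_moves([
  [0,0,0,0,0,0,-0.3],
  [0,0,0,0,0,0,-0.05],
  [0,0,0,0,0,0,-0.05],
  [0,0,0,0,0,-25,-0.05],
  [0,0,0,0,0,-50,-0.05],
  [0,0,-0.12,0,0,-50,-0.05],
  [0,0,-0.24,0,0,-50,-0.05],
  [0,0,-0.36,0,0,-50,-0.05],
  [0,0,-0.48,0,0,-50,-0.05],
  [0,0,-0.6,0,0,-50,-0.05],
  [0,0,-0.72,0,0,-50,-0.05],
  [0,0,-0.84,0,0,-50,-0.05],
  [0,0,-0.96,0,0,-50,-0.05],
  [0,0,-1.08,0,0,-50,-0.05],
  [0,0,-1.2,0,0,-50,-0.05],
  [0,0,-1.32,0,0,-50,-0.05],
  [0,0,-1.44,0,0,-50,-0.05],
  [0,0,-1.56,0,0,-50,-0.05],
  [0,0,-1.6,0,0,-50,-0.05],
  [0,0,-1.6,0,0,-50,-0.05],
])

```text
time: 26.15
ee_pos: [0.4946, 0.0455, 0.1879]
eef_rot: [0.893, 0.449, -0.0, 0.0]
ft_force: [0.9, -0.1, -0.0]
width: 0.0413
grip_force: 0.0
```

Request:
apply_moves([
  [0,0,-0.12,0,0,0,-0.05],
  [0,0,-0.24,0,0,0,-0.05],
  [0,0,-0.36,0,0,0,-0.05],
  [0,0,-0.48,0,0,0,-0.05],
  [0,0,-0.6,0,0,0,-0.05],
  [0,0,-0.72,0,0,0,-0.05],
  [0,0,-0.84,0,0,0,-0.05],
  [0,0,-0.96,0,0,0,-0.05],
  [0,0,-1.08,0,0,0,-0.05],
  [0,0,-1.2,0,0,0,-0.05],
  [0,0,-1.32,0,0,0,-0.05],
  [0,0,-1.44,0,0,0,-0.05],
  [0,0,-1.54,0,0,0,-0.05],
  [0,0,-1.54,0,0,0,-0.05],
  [0,0,-1.54,0,0,0,-0.05],
])

```text
time: 27.4
ee_pos: [0.4944, 0.0455, 0.1877]
eef_rot: [0.332, 0.943, -0.001, -0.0]
ft_force: [-0.2, -0.3, 0.3]
width: 0.0415
grip_force: 0.0
```

```bash
python3 k.py
python3 - <<'E'
from h import *
s=r.read_state()
c=shot('wrist'); P=cloud(c)
m=(P[...,2]>.150)&(P[...,2]<.166)&(abs(P[...,0]-.493)<.04)&(abs(P[...,1]-.045)<.04)
q=P[m]; print(m.sum(), cv2.minAreaRect((q[:,:2]*1000).astype(np.float32)), q[:,2].max())
a=np.radians(51.6)
go([.493,.0448,.155],[0,0,-1],[np.cos(a),np.sin(a),0])
E
```

```text
[-0.358  0.068  0.181  1.85  -0.012  1.225  0.722] [0.4944 0.0455 0.1877] F [-0.24 -0.28  0.25] T [-0.036  0.     0.008] w 0.04149463037948369 y az 51.2765082172407
bar 0.0 126 [614.2 621.3 644.1]
bar -0.085 173 [615.4 622.5 641.7]
bar -0.16 158 [616.8 623.6 643.3]
car 0.0 143 [563.6 589.5 614. ]
car -0.085 135 [585.9 590.8 614.8]
car -0.16 123 [587.1 592.1 614. ]
[0.17   0.6565 0.0661 0.0306]
[ 0.17    0.658  -0.0124  0.0306]
[ 0.17    0.6602 -0.1649  0.0305]
2276 ((489.123779296875, 47.78715515136719), (12.623860359191895, 44.20392990112305), 51.58409881591797) 0.1593238184923424
tcp target [0.493 0.045 0.136] move [-0.001  0.    -0.004] [ 0.5 -1.4 51.6] rows 1.2
```

Request:
apply_moves([
  [0,0,0,0.5,-1.4,30,-0.05],
  [0,0,0,0.5,-1.4,50,-0.05],
  [0,0,0,0.5,-1.4,50,-1],
  [0,0,0,0.5,-1.4,50,-1],
  [0,0,0,0.5,-1.4,50,-1],
  [0,0,0,0.5,-1.4,50,-1],
  [0,0,0,0.5,-1.4,50,-1],
  [0,0,0.12,0.5,-1.4,50,-1],
  [0,0,0.24,0.5,-1.4,50,-1],
  [0,0,0.36,0.5,-1.4,50,-1],
  [0,0,0.48,0.5,-1.4,50,-1],
  [0,0,0.6,0.5,-1.4,50,-1],
  [0,0,0.72,0.5,-1.4,50,-1],
  [0,0,0.84,0.5,-1.4,50,-1],
  [0,0,0.96,0.5,-1.4,50,-1],
  [0,0,0.96,0.5,-1.4,50,-1],
  [0,0,0.96,0.5,-1.4,50,-1],
])

```text
time: 28.97
ee_pos: [0.4928, 0.0442, 0.1386]
eef_rot: [0.729, 0.685, -0.001, 0.0]
ft_force: [-4.8, -2.9, 7.0]
width: 0.0126
grip_force: 29.9
```

```bash
python3 k.py
```

```text
[-0.405  0.11   0.237  1.917 -0.027  1.12  -0.219] [0.4928 0.0442 0.1386] F [-4.84 -2.91  6.99] T [-0.652  1.192 -0.053] w 0.012646127972351881 y az -3.5508671805242513
bar 0.0 126 [614.2 621.3 644.4]
bar -0.085 176 [615.5 622.6 642.5]
bar -0.16 163 [616.8 623.9 643.6]
car 0.0 53 [557.  607.  614.2]
car -0.085 124 [591.  595.8 614.7]
car -0.16 115 [592.3 597.2 614.3]
[0.17   0.6568 0.0662 0.0304]
[ 0.17    0.6585 -0.0123  0.0303]
[ 0.17    0.6602 -0.1649  0.0306]
```

Request:
apply_moves([
  [0,0,0.1,0,0,-1,-1],
  [0,0,0.2,0,0,-1,-1],
  [0,0,0.3,0,0,-1,-1],
  [0,0,0.3,0,0,-1,-1],
  [0,0,0.3,0,0,-1,-1],
  [0,0,0.3,0,0,-1,-0.3],
  [0,0,0.3,0,0,-1,-0.05],
  [0,0,0.3,0,0,-1,-0.05],
  [0,0,0.3,0,0,-30,-0.05],
  [0,0,0.3,0,0,-65,-0.05],
  [0,0,0.3,0,0,-65,-0.05],
])

```text
time: 29.98
ee_pos: [0.496, 0.0454, 0.2087]
eef_rot: [0.822, 0.569, 0.004, 0.002]
ft_force: [0.7, 0.0, 0.8]
width: 0.0395
grip_force: 0.0
```

```bash
python3 k.py
python3 - <<'E'
from h import *
c=shot('wrist'); P=cloud(c)
m=(P[...,2]>.150)&(P[...,2]<.166)&(abs(P[...,0]-.493)<.04)&(abs(P[...,1]-.045)<.04)
q=P[m]; print(m.sum(), cv2.minAreaRect((q[:,:2]*1000).astype(np.float32)), q[:,2].max())
a=np.radians(61-90)
go([.4947,-.062,.19],[0,0,-1],[np.cos(a),np.sin(a),0])
E
```

```text
[-0.429  0.047  0.254  1.828 -0.012  1.26  -0.53 ] [0.496  0.0454 0.2087] F [0.72 0.   0.8 ] T [-0.064  0.029  0.001] w 0.03953858441208794 y az -20.59174946976905
bar 0.0 126 [614.2 621.4 644. ]
bar -0.085 179 [615.5 622.3 642.4]
bar -0.16 160 [616.7 623.7 643.3]
car 0.0 60 [570.5 602.  614.2]
car -0.085 119 [593.1 598.  614.8]
car -0.16 107 [594.4 599.1 613.8]
[0.17   0.657  0.0659 0.0304]
[ 0.17    0.6581 -0.0124  0.0306]
[ 0.17    0.6603 -0.1648  0.0306]
2206 ((495.20953369140625, 47.162994384765625), (49.50490951538086, 12.984432220458984), 69.70989227294922) 0.1595379332356893
tcp target [ 0.495 -0.062  0.171] move [0.    0.001 0.147] [-99.7  39.   31.8] rows 2.7
```

The spring is compressed about 10 mm and the bottles sit against the plate. Next is the dial.

Request:
apply_moves([
  [0,0,0,0,0,-15,-0.05],
  [0,0,0.05,-33,13,-15,-0.05],
  [0,0,0.1,-66,26,-15,-0.05],
  [0,0,0.147,-100,39,0,-0.05],
  [0,0,0.147,-100,39,20,-0.05],
  [0,0,0.147,-100,39,20,-0.05],
  [0,0,0.147,-100,39,20,-0.05],
])

```text
time: 30.72
ee_pos: [0.4932, -0.0621, 0.1814]
eef_rot: [0.862, 0.507, -0.002, -0.001]
ft_force: [0.5, 1.4, -0.1]
width: 0.0414
grip_force: 0.0
```

Run:
```python
from h import *
s=r.read_state(); print(np.round(s['joint_positions'],3),np.round(s['ee_pos'],4))
c=shot('wrist','w8.png'); P=cloud(c)
m=(P[...,2]>.147)&(P[...,2]<.160)&(abs(P[...,0]-.495)<.035)&(abs(P[...,1]+.06)<.035)
q=P[m]; rc=cv2.minAreaRect((q[:,:2]*1000).astype(np.float32)); print(m.sum(), rc, q[:,2].max())
a=np.radians(61-90)
go([.4947,-.062,.146],[0,0,-1],[np.cos(a),np.sin(a),0])
```

```text
[-0.312  0.074  0.362  1.863 -0.026  1.214 -0.448] [ 0.4932 -0.0621  0.1814]
1699 ((497.1900329589844, -60.862091064453125), (35.183570861816406, 11.787297248840332), 60.72693634033203) 0.15336216463991645
tcp target [ 0.495 -0.062  0.127] move [-0.001  0.002  0.001] [ 0.   1.  55.4] rows 1.3
```

View pics/w8.png

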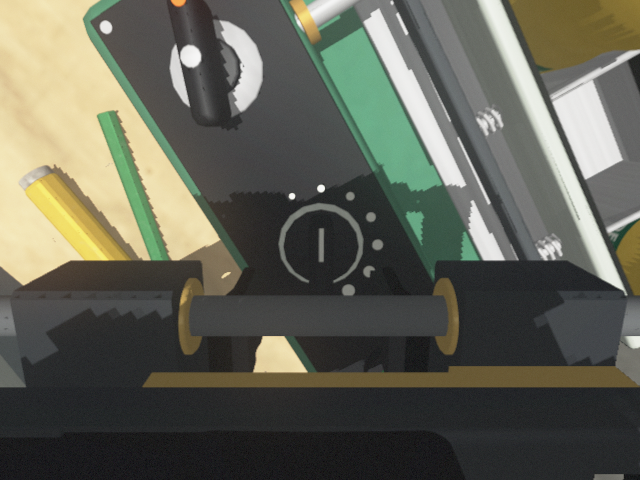

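The dial pointer lies toward the second dot, at (320,188), so it is at position 1. It needs two clicks, 60° clockwise.

Request:
apply_moves([
  [0,0,0,0,1,30,-0.05],
  [0,0,0,0,1,54,-0.05],
  [0,0,0,0,1,54,-1],
  [0,0,0,0,1,54,-1],
  [0,0,0,0,1,54,-1],
  [0,0,0,0,1,54,-1],
  [0,0,0,0,1,54,-1],
  [0,0,0.12,0,1,54,-1],
  [0,0,0.24,0,1,54,-1],
  [0,0,0.36,0,1,54,-1],
  [0,0,0.48,0,1,54,-1],
  [0,0,0.6,0,1,54,-1],
  [0,0,0.72,0,1,54,-1],
  [0,0,0.84,0,1,54,-1],
  [0,0,0.96,0,1,54,-1],
  [0,0,1.05,0,1,54,-1],
  [0,0,1.05,0,1,54,-1],
  [0,0,1.05,0,1,54,-1],
])

```text
time: 32.27
ee_pos: [0.4945, -0.0621, 0.1299]
eef_rot: [1.0, 0.007, -0.001, -0.0]
ft_force: [-7.1, 2.9, 9.9]
width: 0.0117
grip_force: 29.9
```

Run:
```python
from h import *
s=r.read_state(); Rm=R.from_quat(s['eef_rot']).as_matrix(); print(np.round(s['joint_positions'],3),np.round(s['ee_pos'],4),s['width'],np.round(s['ft_force'],1),'yaz',np.degrees(np.arctan2(Rm[1,1],Rm[0,1])))
```

```text
[-0.375  0.129  0.441  1.926 -0.062  1.101 -1.467] [ 0.4945 -0.0621  0.1299] 0.011670108668877313 [-7.1  2.9  9.9] yaz -89.23065685634766
```

Request:
apply_moves([
  [0,0,0,0,0,0,-0.4],
  [0,0,0,0,0,0,-0.05],
  [0,0,0,0,0,0,-0.05],
  [0,0,0,0,0,-30,-0.05],
  [0,0,0,0,0,-70,-0.05],
  [0,0,0,0,0,-70,-0.05],
])

```text
time: 32.77
ee_pos: [0.4982, -0.0636, 0.2053]
eef_rot: [1.0, 0.006, 0.004, 0.0]
ft_force: [2.1, -0.5, 1.8]
width: 0.0393
grip_force: 0.0
```

Run:
```python
from h import *
s=r.read_state(); R0=R.from_quat(s['eef_rot'])
c=shot('top'); P=cloud(c); hsv=cv2.cvtColor(c['pixels'],cv2.COLOR_RGB2HSV)
c2=shot('wrist'); P2=cloud(c2); h2=cv2.cvtColor(c2['pixels'],cv2.COLOR_RGB2HSV)
for n,p,h in(('top',P,hsv),('wrist',P2,h2)):
    m=(abs(p[...,0]-.495)<.02)&(abs(p[...,1]+.155)<.02)&(h[...,0]>45)&(h[...,0]<80)&(h[...,1]>120)&(p[...,2]>.118)
    if m.sum()>5:
        q=p[m]; print(n,m.sum(),q.mean(0),np.percentile(q[:,2],[5,50,95]),q.min(0),q.max(0))
    m=(p[...,2]>.147)&(p[...,2]<.160)&(abs(p[...,0]-.495)<.035)&(abs(p[...,1]+.06)<.035)
    if m.sum()>5: print('dial',n,m.sum(),cv2.minAreaRect((p[m][:,:2]*1000).astype(np.float32)))
print(R0.inv().apply(np.array([.4955,-.1555,.155])-s['ee_pos'])*1000, s['ee_pos'])
```

```text
wrist 1327 [ 0.50061586 -0.15362174  0.13114212] [0.12457279 0.13198295 0.13320329] [ 0.4893633  -0.16713863  0.12123157] [ 0.51015148 -0.14319483  0.13430303]
dial wrist 1544 ((496.4290771484375, -63.1246452331543), (39.40869140625, 11.916312217712402), 0.9781601428985596)
[-4.30029295 91.8634415  50.29125548] [ 0.49820846 -0.06355659  0.20525603]
```

The dial reads position 3, with its grip bar along x. Next I shut the fingers and go over the button at (0.4965, -0.155), top at z = 0.133.

Request:
apply_moves([
  [0,0,0,-2,30,0,-1],
  [0,0,0,-2,60,0,-1],
  [0,0,0,-2,91,10,-1],
  [0,0,0,-2,91,40,-1],
  [0,0,0,-2,91,58,-1],
  [0,0,0,-2,91,58,-1],
  [0,0,0,-2,91,58,-1],
])

```text
time: 33.45
ee_pos: [0.4933, -0.1539, 0.1397]
eef_rot: [1.0, 0.007, -0.002, 0.001]
ft_force: [0.6, 0.0, 0.8]
width: 0.0042
grip_force: 0.0
```

Request:
apply_moves([
  [0,0,0,2,0,4,-1],
  [0,0,0,2,0,7,-1],
  [0,0,0,2,0,10,-1],
  [0,0,0,2,0,13,-1],
  [0,0,0,2,0,13,-1],
  [0,0,0,2,0,13,-1],
])

```text
time: 33.95
ee_pos: [0.4969, -0.1539, 0.1283]
eef_rot: [1.0, 0.007, 0.0, 0.001]
ft_force: [1.3, 1.0, 3.0]
width: 0.0007
grip_force: 1.9
```

Request:
apply_moves([
  [0,0,0,0,0,2,-1],
  [0,0,0,0,0,4,-1],
  [0,0,0,0,0,5,-1],
  [0,0,0,0,0,5,-1],
  [0,0,0,0,0,5,-1],
])

```text
time: 34.37
ee_pos: [0.4972, -0.1539, 0.1259]
eef_rot: [1.0, 0.007, 0.001, -0.0]
ft_force: [-11.0, 5.2, 35.7]
width: -0.0
grip_force: 17.9
```

The button is home on its stop at 36 N. I let go and rise clear.

Request:
apply_moves([
  [0,0,0,0,0,-5,-1],
  [0,0,0,0,0,-20,-1],
  [0,0,0,0,0,-60,-1],
  [0,0,0,0,0,-100,-1],
  [0,0,0,-40,0,-130,-1],
  [0,0,0,-40,0,-130,-1],
  [0,0,0,-40,0,-130,-1],
])

```text
time: 34.95
ee_pos: [0.4555, -0.1553, 0.2544]
eef_rot: [1.0, 0.006, 0.001, 0.0]
ft_force: [1.2, 0.6, -0.2]
width: 0.0005
grip_force: 0.0
```

```bash
python3 k.py
python3 - <<'E'
from h import *
c=shot('scene','s9.png')
E
```

```text
[-0.299 -0.032  0.527  1.804  0.016  1.363 -1.334] [ 0.4555 -0.1553  0.2544] F [ 1.17  0.58 -0.24] T [-0.011  0.142 -0.037] w 0.0005012069114836351 y az -89.30278257706738
bar 0.0 129 [614.3 621.3 644. ]
bar -0.085 175 [615.5 622.4 642.3]
bar -0.16 162 [616.7 623.6 643.9]
car 0.0 135 [560.7 596.4 614. ]
car -0.085 119 [593.1 597.9 613.2]
car -0.16 112 [594.6 599.2 614.2]
[0.17   0.6573 0.0659 0.0301]
[ 0.17    0.658  -0.0122  0.0306]
[ 0.17    0.6607 -0.1647  0.0303]
```

View pics/s9.png

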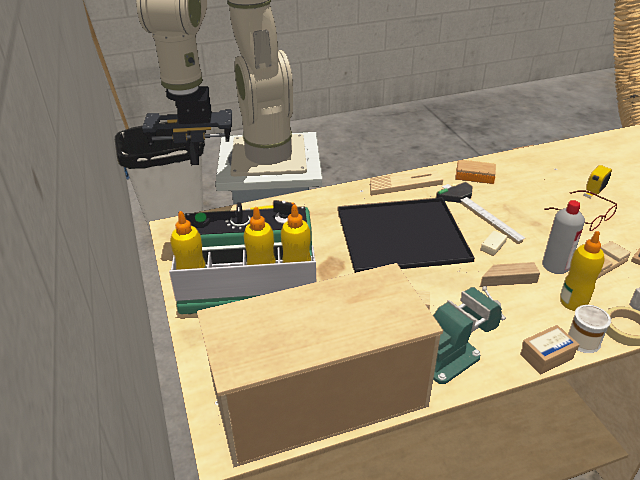

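The scene view shows three bottles upright in the tray, at (186,240), (258,240) and (295,235). The drip tray is empty and the arm is clear, so I hand in.

```bash
python3 -c "
from bench import r
print(r.close_job())"
```

```text
the job is handed in; nothing more can be done
None
```

I handed in the job at about 35 s: three bottles upright and clamped (springs pressed about 10 mm), dial at 3, and the start button pressed home once and released; no verdict came back.

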